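# Click the round-hole die into the clay extruder

## Task

Get the clay extruder ready for pulling round coils: take the die with the single large round hole out of the wooden rack and slide it down the slot in the nose of the tipped extruder, then push it firmly, without ramming it, past the sprung catches until it clicks fully home. Let go of it, and leave the other two dies in the rack and everything else on the bench where it stands.

Things in the scene. Friction and masses are not known exactly. Their poses are not given: they have to be found in the camera images.
- die_round_grip (a point): The die to fit: aluminium plate 8 mm thick (x), 76 wide (y), 74 high (z, foot to grip) with ONE round hole 30 mm across; above it a wooden-faced grip 14 thick (x), 60 wide (y), 30 high, flat on top. Point: the grip's centre, 89 mm above the foot, 15 below the top. Both faces alike (may be turned half round about z). 0.16 kg. Stands leaning in one of the rack's three slots.
- die_round: The same die; origin: the centre of its foot (underside), z up towards the grip. The foot is a wedge, 5 mm thick and 73 mm wide at the very bottom and full size (8 x 76) from 7 mm up. Each narrow side edge has a notch 8.5 to 18.5 mm above the foot, 5 mm deep, for the sprung balls. The hole's centre is 40 mm above the foot.
- die_square_grip (a point): A die of the same make and size with ONE square hole 30 mm wide; it stays in the rack. Point: the centre of its grip.
- die_many_grip (a point): A die of the same make and size with SEVEN small round holes of 10 mm; it stays in the rack. Point: the centre of its grip.
- die_rack: Wooden rack fixed to the bench: 80 mm (x) by 310 mm (y) by 50 mm high, three slots in a row along y, 94 mm apart. The dies stand in them 26 mm deep, thin way along x, all leaning back 25 degrees from upright, tops towards -x (lift one out along its own z); play 1.5 mm each way in thickness, 3 mm in width. Origin: centre of its underside; foot of a standing die about 17 mm above the bench.
- die_head: Slotted steel nose of the fixed clay extruder, its barrel tipped nose-down by 30 degrees. Origin: middle of the slot's floor. z: up along the slot, leaning 30 degrees from vertical to the outlet side. x: the slot's thin direction, from the outlet back along the barrel. y: its wide direction (level). Slot 11 mm (x) by 79 mm (y) up to z = 72 mm. The die goes in foot first, either face back.
- slot_mouth (a point): Middle of the nose's top face, 100 mm above the slot's floor; axes as die_head. From z = 72 to 100 mm the opening is wider, 20 mm (x) by 98 mm (y), above a flat ledge: it takes the die's grip but not fingers beside it. The top face is flat, 29 mm (x, -13.5 to 15.5) by 110 mm (y), open in front over 52 mm; the extruder is lower than this within 120 mm along the barrel.
- catch_zone (a point): Middle of the nose, 13 mm above the floor. The two blocks that end the slot are clamped by screws in slotted holes and set by hand: the slot's middle lies up to 8 mm to either side (y) of this point, to be found by touch or eye. Each block holds a sprung 12 mm ball. A let-go die slides until some 15 mm from home and rests on the balls; 8 to 16 N along z then snap it home over the last few mm.
- home (a point): Where the grip's centre must end: 89 mm above the slot's floor (11 mm below the top face), in the slot's middle, so up to 8 mm to either side in y; axes as die_head. The die's foot is then on the floor and its top stands only 4 mm out of the nose, so it has to be let go and pressed home on its top, for instance with closed fingertips.
- loop_tool: Trimming tool with a wooden handle and wire loop, 170 mm long, 12 mm high, lying by the rack; leave it alone.
- wood_rib: Wooden disc 68 mm across, 7 mm thick, lying on the 12 mm run-out board below the extruder's outlet; leave it alone.
- kiln_prop: Pale square post 34 x 34 x 63 mm standing on the run-out board; leave it alone.
- slip_bowl: Terracotta bowl, 110 mm across, 50 mm high; leave it alone.
- glaze_jar: Jar with white lid, 68 mm across, 85 mm high; leave it alone.
- fire_brick: Pale brick 230 x 114 x 64 mm; leave it alone.
- test_cup: White cup 72 mm across, 75 mm high; leave it alone.

How it is judged (in metres and radians):
On the way, in this order (a step that is already met when the one before it is completed fails the run):
1. the round-hole die is lifted out of the rack (height (world z) of die_round_grip above 0.15 m), for 0.1 s.
2. its foot is in the extruder's slot, square to it, below the wide mouth and not yet home (x of die_round_grip in the frame of die_head between -0.008 and 0.008 m and y of die_round_grip in the frame of die_head between -0.013 and 0.013 m and z of die_round_grip in the frame of die_head between 0.095 and 0.151 m and angle between the z axis of die_round_grip and the z axis of die_head, either way round below 0.12 rad), for 0.05 s.
3. it has clicked past the sprung balls (x of die_round_grip in the frame of die_head between -0.004 and 0.004 m and y of die_round_grip in the frame of die_head between -0.0115 and 0.0115 m and z of die_round_grip in the frame of die_head between 0.085 and 0.0915 m and angle between the z axis of die_round_grip and the z axis of die_head, either way round below 0.06 rad and angle between the y axis of die_round_grip and the y axis of die_head, either way round below 0.06 rad), for 0.2 s.
At the end, for the whole second after the job is handed in: The round-hole die is at rest, released and clicked home in the slot: foot within 2.5 mm of its floor (grip centre under 91.5 mm above it), within 4 mm of the middle in x and 11.5 mm in y, square within 0.06 rad; the other two dies within 15 mm of where they stood (all of step 3 and linear speed of die_round below 0.01 m/s and distance of each of die_square_grip, die_many_grip from where it was at the start of the episode below 0.015 m); the robot touches nothing.
It fails at once if the die is rammed: more than 80 N between it and the extruder (contact force between die_round and die_head above 80 N).
It fails at once if one of the other dies is disturbed (moved more than 25 mm) (distance of any of die_square_grip, die_many_grip from where it was at the start of the episode above 0.025 m).
It fails at once if something else on the bench is shoved (moved more than 30 mm) (distance of any of loop_tool, wood_rib, kiln_prop, slip_bowl, glaze_jar, fire_brick, test_cup from where it was at the start of the episode above 0.03 m).
It also fails if it takes over 48 s, if anything falls off the work surface, if the arm or the gripper's body presses on something with over 40 N, if the wrist force passes 120 N, or if a joint passes its speed limit or range.

## Robot

A 6-joint arm with a two-finger parallel gripper is mounted at the origin on the work surface. World frame = base frame: x ahead of the robot, y to its left, z up, the work surface at z = 0. Lengths are in mm, angles in rad, forces in N, time in s.
With the tool pointing down it reaches from about 325 to 925 mm from the base axis. Payload 3.1 kg.
Tool frame: the origin (TCP) lies at the very end of the fingers, on their centre line; the grasp point (between the pads) lies 19 mm behind it (ctrl.grasp_offset is the distance from the TCP to the grasp point, in mm); z points along the fingers, y is the direction in which the jaws open and shut (so a half turn about z gives the same grasp; the last joint's range is limited). The gripper opens to 85 mm and grips with 20 to 120 N. Pads are 22 mm wide; open, the fingers measure 114 mm over their backs; the gripper's body (76 mm by 85 mm) begins 54 mm behind the grasp point. The pads swing forward as they close: fully open they stand 13 mm farther back than shut.
Start: joints at [-1.339, 0.217, 1.613, -0, 1.311, -0.112], TCP at [210.688, -588.43, 208.7] pointing down, gripper open.
Joint ranges: [-2.75, 2.75], [-0.78, 2.1], [0.31, 2.55], [-1.13, 4.27], [0.13, 2.63], [-2.58, 2.58]. Speed limits (rad/s): [2.79, 2.79, 3.14, 3.14, 3.14, 3.14].

## Interface

Orientations are given as a unit quaternion [x, y, z, w].
In Python, from workcell import ctrl gives the robot as it stands.
- The arm moves only by the tool arm_command, never from a script. Its argument "motion" is a list of rows, each an object with "claw": the closure, from -1 (fully open) to 1 (shut), so that 0 is half open; "translation": the shift along the world's x, y, z in mm, a list of three; "delta_rot": the turn, a rotation vector about the world's x, y, z in degrees, a list of three. A call has exactly 10 rows; each row shifts and turns the commanded pose from where the row before left it; what a row does not reach is not made up. A row lasts 1/8 s, in which the tool goes at most 62.5 mm and 10.7 degrees, less where a joint would pass 70% of its speed; a pose out of reach is approached as far as the arm can. A call is refused whole if a number of a shift passes 62.5 or a number of a turn 10.7, either way. A call with a gripper value outside its range is refused whole. The fingers move at their own pace and stop on an object; "newtons" is the grip in N (left out, the last holds). Time passes only in rows, so rows that do not move let the fingers close, or fill a call up. It gives the time, the measured TCP pose, the force and the opening at its end, in the units of the state.
- ctrl.get_obs(): the state, without advancing time (a new reading comes with each control period).
- ctrl.snapshot(name): name is "scene" or "top" or "wrist"; returns the picture (400x640x3 uint8, red, green, blue); there is no depth.
- ctrl.camera_model(name): a dict with "fov_y" (degrees; the focal length in pixels is half the picture's height over the tangent of half this angle, whatever the lens; pixels are square), "cx", "cy" (the principal point, pixels), "extrinsics" (4x4, takes a point from camera to world coordinates); the wrist camera has in their place "T_tool_cam" (4x4, takes a point from camera to tool coordinates, whose origin is the TCP and whose axes are the flange's). Camera axes: x right, y up, looking along -z (the intrinsics and any distortion apply to the point x, -y, -z); pixel columns grow to the right and rows downward; lengths in mm; the calibration is good to about 2 mm. A picture is of the moment at which its call begins: read the wrist's pose just before it. camera_model takes no time and is no camera call.
- ctrl.finish_job(): hands the job in, once; it reports no verdict.
The state is a dict: "clock": time; "joint_pos": joint angles; "qd": joint speeds; "effort": joint torques, N m; "tcp_pos": TCP position; "ee_rot": TCP orientation; "force": force on the tool from outside, world axes, zero at the start; "wrist_torque": the same for the moment, N m; "gripper_width": finger opening in mm.
Only numpy, scipy, OpenCV 4.12 (cv2) and the standard library are available. Lean on these libraries where they do the work, as an engineer would, in place of code of your own. Each camera call takes 0.05 s, during which the arm holds its last target.

## Working session

There is one attempt and no reset: what is moved stays moved. The work goes in short steps, Python scripts to look and compute and a tool call to move; the robot and the scene stay as the last step left them, time stands still between calls to the robot, and variables do not carry over. Pictures are saved under pics/ and viewed, and the job is handed in when it is done.

Besides the shell and the picture viewer there is one more tool, called after "Request:" as name(argument=value, ...), one argument or row to a line, values as JSON. arm_command: Moves the arm, as the interface text tells. Its arguments: {"type":"object","properties":{"motion":{"type":"array","items":{"type":"object","properties":{"claw":{"type":"number"},"translation":{"type":"array","items":{"type":"number"}},"delta_rot":{"type":"array","items":{"type":"number"}}}}},"newtons":{"type":"number"}},"required":["motion"]}

```bash
mkdir -p pics; ls; python3 - <<'E'
from workcell import ctrl
import cv2,numpy as np
o=ctrl.get_obs(); print(o)
for n in ["scene","top","wrist"]:
    im=ctrl.snapshot(n); cv2.imwrite(f"pics/{n}0.png",im[:,:,::-1])
    m=ctrl.camera_model(n); print(n,{k:(np.round(v,4).tolist() if not isinstance(v,str) else v) for k,v in m.items()})
E
```

```text
pics
{'clock': 0.0, 'joint_pos': array([-1.33921970e+00,  2.17778981e-01,  1.61493838e+00, -1.99906999e-05,
        1.31131569e+00, -1.12180068e-01]), 'qd': array([-0.00108877,  0.0002629 ,  0.00012391,  0.00016743,  0.00143365,
        0.00102503]), 'effort': array([ 5.32978702e-04, -3.96845305e+01, -3.03853905e+01, -6.00415547e-05,
        9.82931902e-03,  8.31142387e-06]), 'tcp_pos': array([ 210.46474755, -587.56259729,  207.35074192]), 'ee_rot': array([ 9.85264071e-01,  1.71035729e-01, -8.24407855e-05, -1.21744692e-03]), 'force': array([ 0.34468168, -0.20322748,  0.01760925]), 'wrist_torque': array([-0.0085265 ,  0.01974382,  0.00558059]), 'gripper_width': 85.27320071085981}
scene {'fov_y': 53.9988, 'cx': 320.9012, 'cy': 200.702, 'extrinsics': [[0.0726, -0.6711, 0.7378, 1325.1031], [0.9974, 0.0492, -0.0534, -267.2852], [-0.0004, 0.7398, 0.6729, 790.6026], [0.0, 0.0, 0.0, 1.0]]}
top {'fov_y': 54.3428, 'cx': 321.0677, 'cy': 202.3338, 'extrinsics': [[0.0013, 0.9912, -0.1325, 435.4955], [-1.0, 0.0005, -0.0063, -198.2507], [-0.0061, 0.1325, 0.9912, 1182.4964], [0.0, 0.0, 0.0, 1.0]]}
wrist {'fov_y': 70.2133, 'cx': 322.5346, 'cy': 198.3132, 'T_tool_cam': [[-0.0006, 0.9559, 0.2937, 75.7695], [1.0, 0.0004, 0.0007, -0.1023], [0.0006, 0.2937, -0.9559, -165.0279], [0.0, 0.0, 0.0, 1.0]]}
```

View pics/scene0.png

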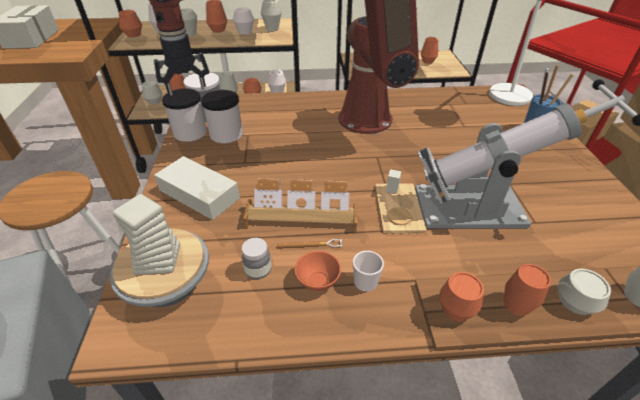

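View pics/top0.png

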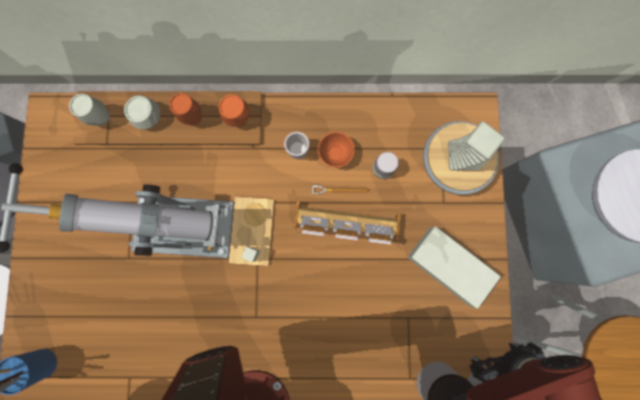

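View pics/wrist0.png

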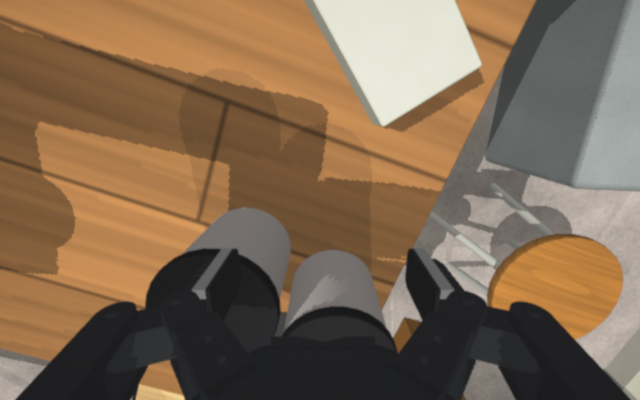

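The scene view shows three dies in the rack: many holes (267,193), round (301,196) and square (335,197). The extruder nose is at about (432,175), with the outlet towards -y. I'll zoom in.

```bash
python3 - <<'E'
import cv2
s=cv2.imread("pics/scene0.png");t=cv2.imread("pics/top0.png")
cv2.imwrite("pics/s_rack.png",cv2.resize(s[165:240,230:370],None,fx=5.5,fy=5.5,interpolation=cv2.INTER_CUBIC))
cv2.imwrite("pics/s_nose.png",cv2.resize(s[130:235,370:510],None,fx=5.5,fy=5.5,interpolation=cv2.INTER_CUBIC))
cv2.imwrite("pics/t_both.png",cv2.resize(t[180:280,190:410],None,fx=3.6,fy=3.6,interpolation=cv2.INTER_CUBIC))
E
```

```text
(no output)
```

View pics/s_rack.png

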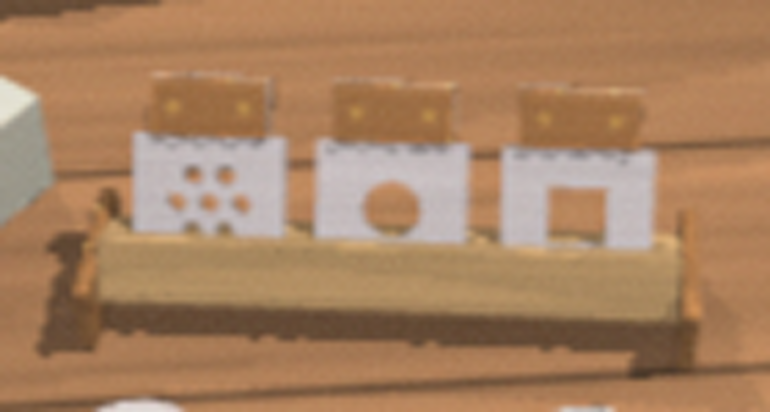

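View pics/s_nose.png

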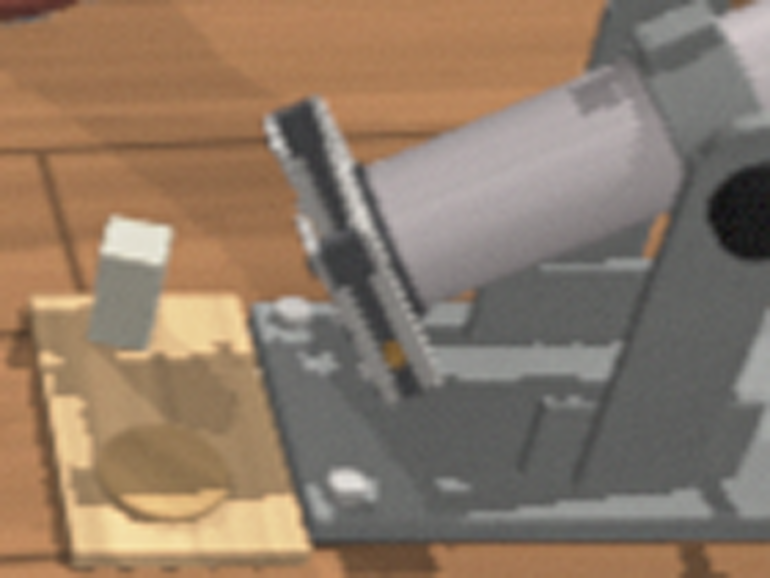

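View pics/t_both.png

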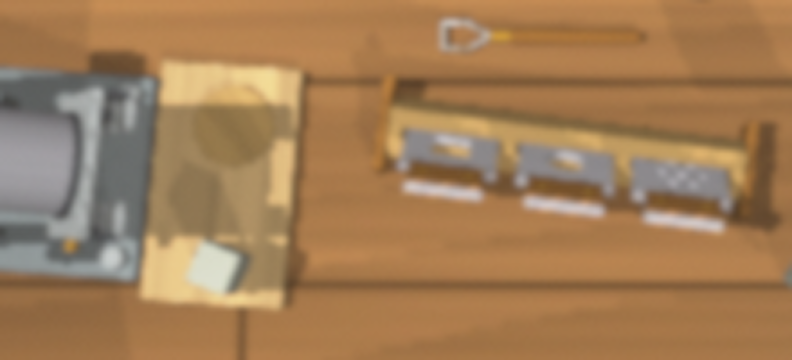

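```bash
cat > h.py <<'E'
import numpy as np
from workcell import ctrl
from scipy.spatial.transform import Rotation as R
def ray(n,u,v,T=None):
    m=ctrl.camera_model(n); f=200/np.tan(np.radians(m["fov_y"]/2))
    E=np.array(m["extrinsics"]) if T is None else T
    d=E[:3,:3]@np.array([(u-m["cx"])/f,-(v-m["cy"])/f,-1]); return E[:3,3],d/np.linalg.norm(d)
def onz(n,u,v,z,T=None):
    o,d=ray(n,u,v,T); return o+d*(z-o[2])/d[2]
def tri(rs):
    A=np.zeros((3,3));b=np.zeros(3)
    for o,d in rs:
        P=np.eye(3)-np.outer(d,d);A+=P;b+=P@o
    x=np.linalg.solve(A,b); return x,[np.linalg.norm((np.eye(3)-np.outer(d,d))@(x-o)) for o,d in rs]
def proj(n,X,T=None):
    m=ctrl.camera_model(n); f=200/np.tan(np.radians(m["fov_y"]/2))
    E=np.array(m["extrinsics"]) if T is None else T
    p=E[:3,:3].T@(np.array(X)-E[:3,3]); return m["cx"]+f*p[0]/-p[2], m["cy"]-f*p[1]/-p[2]
def wristT(o): 
    T=np.eye(4);T[:3,:3]=R.from_quat(o["ee_rot"]).as_matrix();T[:3,3]=o["tcp_pos"]
    return T@np.array(ctrl.camera_model("wrist")["T_tool_cam"])
E
python3 - <<'E'
from h import *
np.set_printoptions(precision=1,suppress=True)
S=lambda x,y:(230+x/5.5,165+y/5.5); T=lambda x,y:(190+x/3.6,180+y/3.6)
N=lambda x,y:(370+x/5.5,130+y/5.5)
for nm,s1,s2,t1,t2 in [("round",(335,80),(457,84),(524,203),(604,211)),("many",(152,73),(271,77),(644,216),(723,226)),("square",(517,87),(644,91),(402,187),(482,193))]:
    print(nm,"scene",onz("scene",*S(*s1),111),onz("scene",*S(*s2),111),"top",onz("top",*T(*t2),111),onz("top",*T(*t1),111))
    for a,b in((s1,t2),(s2,t1)): print(tri([ray("scene",*S(*a)),ray("top",*T(*b))]))
# nose: scene far top corner of plate ; near bottom
for p in [(268,118),(318,97),(437,380),(395,395)]: print(p,[onz("scene",*N(*p),z) for z in (100,150,200)])
E
```

```text
round scene [ 488.1 -288.9  111. ] [ 495.7 -228.6  111. ] top [ 478.5 -292.2  111. ] [ 484.5 -231.3  111. ]
(array([ 478.9, -291. ,  103.7]), [np.float64(1.8339911549776682), np.float64(1.8339911549775625)])
(array([ 485.1, -229.8,  102.4]), [np.float64(1.7645461844191748), np.float64(1.7645461844192438)])
many scene [ 475.9 -379.9  111. ] [ 483.4 -320.7  111. ] top [ 467.3 -382.3  111. ] [ 474.8 -322.5  111. ]
(array([ 467.5, -382.2,  104.5]), [np.float64(1.2100507962548814), np.float64(1.210050796254894)])
(array([ 475.1, -322.2,  104.4]), [np.float64(1.0484865148635347), np.float64(1.0484865148635165)])
square scene [ 500.2 -199.1  111. ] [ 507.9 -136.7  111. ] top [ 492.1 -199.3  111. ] [ 496.6 -138.3  111. ]
(array([ 492.5, -198.9,  104.7]), [np.float64(0.46504354988398405), np.float64(0.46504354988403346)])
(array([ 497.3, -136.4,  102.2]), [np.float64(1.3976438029266633), np.float64(1.3976438029266438)])
(268, 118) [array([368.2,  99.5, 100. ]), array([437.4,  73. , 150. ]), array([506.7,  46.4, 200. ])]
(318, 97) [array([350.3, 132.5, 100. ]), array([420.9, 103.6, 150. ]), array([491.5,  74.6, 200. ])]
(437, 380) [array([586.2, 124.7, 100. ]), array([639.7,  96.3, 150. ]), array([693.2,  67.9, 200. ])]
(395, 395) [array([595.2, 101.5, 100. ]), array([648. ,  74.8, 150. ]), array([700.9,  48.1, 200. ])]
```

```bash
cat >> h.py <<'E'
def plan(pos,Rt,cur=None):
    o=ctrl.get_obs() if cur is None else cur
    Rc=R.from_quat(o["ee_rot"]); rv=np.degrees((R.from_matrix(Rt)*Rc.inv()).as_rotvec())
    d=np.array(pos)-o["tcp_pos"]
    print("d",np.round(d,1),"rv",np.round(rv,2),"n>=",np.ceil(max(np.abs(rv).max()/10.7,np.linalg.norm(rv)/10.7,np.linalg.norm(d)/62.5)))
def frame_rack(yaw,lean=25):
    c,s=np.cos(np.radians(yaw)),np.sin(np.radians(yaw)); rx=np.array([c,s,0]);Z=np.array([0,0,1.])
    l=np.radians(lean); dz=-np.sin(l)*rx+np.cos(l)*Z; dx=np.cos(l)*rx+np.sin(l)*Z
    return np.array([dx,np.cross(dz,dx),dz]).T   # columns
def tool_for(D,sgn=1):
    z=-D[:,2]; y=sgn*D[:,0]; return np.array([np.cross(y,z),y,z]).T
E
python3 - <<'E'
from h import *
D=frame_rack(-7); c=np.array([487,-260,97.]); plan(c+D[:,2]*140,tool_for(D)); print(D)
E
```

```text
d [217.8 335.   16.3] rv [-16.51 -20.62  62.24] n>= 7.0
[[ 8.99552306e-01  1.21869343e-01 -4.19468129e-01]
 [-1.10451135e-01  9.92546152e-01  5.15042101e-02]
 [ 4.22618262e-01 -6.93889390e-18  9.06307787e-01]]
```

Request:
arm_command(
  motion=[
    {"claw":-1,"translation":[24.2,37.2,1.8],"delta_rot":[-1.83,-2.29,6.92]},
    {"claw":-1,"translation":[24.2,37.2,1.8],"delta_rot":[-1.83,-2.29,6.92]},
    {"claw":-1,"translation":[24.2,37.2,1.8],"delta_rot":[-1.83,-2.29,6.92]},
    {"claw":-1,"translation":[24.2,37.2,1.8],"delta_rot":[-1.83,-2.29,6.92]},
    {"claw":-1,"translation":[24.2,37.2,1.8],"delta_rot":[-1.83,-2.29,6.92]},
    {"claw":-1,"translation":[24.2,37.2,1.8],"delta_rot":[-1.83,-2.29,6.92]},
    {"claw":-1,"translation":[24.2,37.2,1.8],"delta_rot":[-1.83,-2.29,6.92]},
    {"claw":-1,"translation":[24.2,37.2,1.8],"delta_rot":[-1.83,-2.29,6.92]},
    {"claw":-1,"translation":[24.2,37.2,1.8],"delta_rot":[-1.83,-2.29,6.92]},
    {"claw":-1,"translation":[0,0,0],"delta_rot":[0,0,0]},
  ],
)

```text
clock: 1.4
tcp_pos: [428.5, -251.2, 224.0]
ee_rot: [0.73, 0.648, 0.144, 0.162]
force: [0.7, 0.8, 0.4]
gripper_width: 85.5
```

```bash
python3 - <<'E'
from h import *
import cv2
o=ctrl.get_obs(); print(o["clock"],o["tcp_pos"],o["joint_pos"],o["qd"].max(),o["force"])
D=frame_rack(-7); c=np.array([487,-260,97.]); plan(c+D[:,2]*140,tool_for(D),o)
np.save("o1.npy",np.r_[o["tcp_pos"],o["ee_rot"]])
im=ctrl.snapshot("wrist"); cv2.imwrite("pics/w1.png",im[:,:,::-1])
E
```

```text
1.4 [ 428.47901298 -251.16203586  224.04822134] [-0.86782152 -0.35126156  2.17824425  0.34733608  1.01395917 -0.88945415] 0.01938333769822536 [0.67387598 0.8498777  0.37862846]
d [-0.2 -1.6 -0.2] rv [-0.06  0.03 -0.23] n>= 1.0
```

View pics/w1.png

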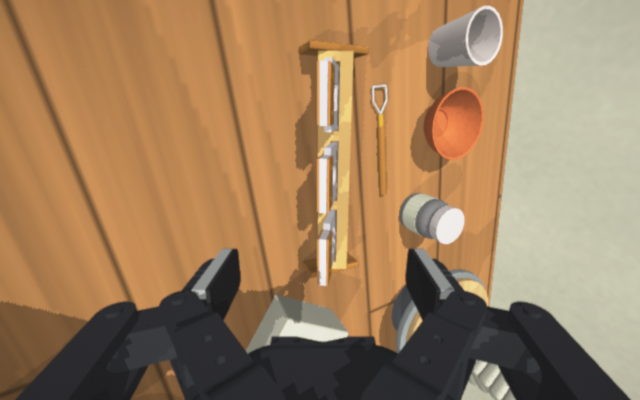

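```bash
python3 - <<'E'
import cv2
s=cv2.imread("pics/w1.png")
cv2.imwrite("pics/w1z.png",cv2.resize(s[40:295,280:380],None,fx=2.35,fy=2.35,interpolation=cv2.INTER_CUBIC))
cv2.imwrite("pics/w1y.png",cv2.resize(s[130:225,300:360],None,fx=6,fy=6,interpolation=cv2.INTER_CUBIC))
E
```

```text
(no output)
```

View pics/w1z.png

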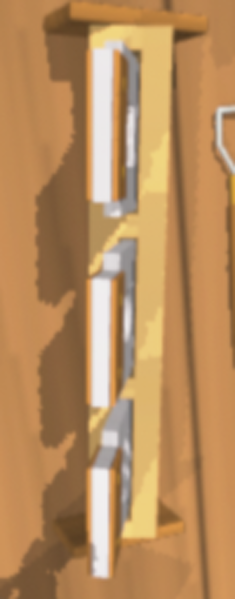

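View pics/w1y.png

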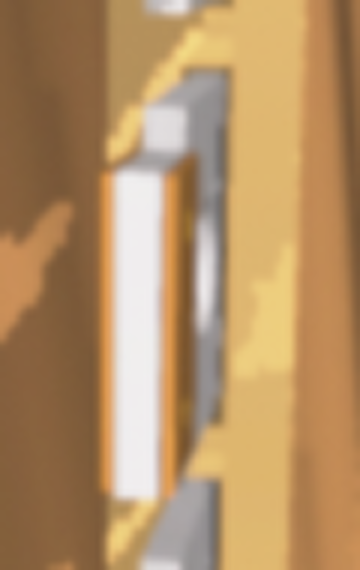

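```bash
python3 - <<'E'
from h import *
np.set_printoptions(precision=2,suppress=True)
a=np.load("o1.npy"); T=wristT({"tcp_pos":a[:3],"ee_rot":a[3:]})
P=[(323.3,158.0),(322.5,212.8)]
for z in (105,111.3,115):
    A,B=[onz("wrist",*p,z,T) for p in P]; print(z,A,B,(A+B)/2,np.linalg.norm(A-B),np.degrees(np.arctan2(*(A-B)[:2])))
S=lambda x,y:(230+x/5.5,165+y/5.5); t=lambda x,y:(190+x/3.6,180+y/3.6)
print(tri([ray("wrist",*P[1],T),ray("top",*t(604,211)),ray("scene",*S(335,80))]))
print(tri([ray("wrist",*P[0],T),ray("top",*t(524,203)),ray("scene",*S(457,84))]))
# square, many in w1z 
for p in [(103,50),(103,200),(104,278),(102,405),(101,468),(100,575)]:
    print(onz("wrist",280+p[0]/2.35,40+p[1]/2.35,111.3,T))
E
```

```text
105 [ 488.44 -229.57  105.  ] [ 480.27 -289.76  105.  ] [ 484.35 -259.67  105.  ] 60.73814492497804 7.727695936295799
111.3 [ 485.63 -228.13  111.3 ] [ 477.65 -286.91  111.3 ] [ 481.64 -257.52  111.3 ] 59.31378199472055 7.727695936295811
115 [ 483.97 -227.29  115.  ] [ 476.11 -285.24  115.  ] [ 480.04 -256.26  115.  ] 58.477251384886834 7.727695936295772
(array([ 479.7 , -290.61,  104.45]), [np.float64(0.9987012518935674), np.float64(2.3038843655584262), np.float64(1.5127122786376628)])
(array([ 486.83, -229.74,  104.73]), [np.float64(1.5956986602239631), np.float64(2.6815926537490284), np.float64(1.7372044835487896)])
[ 496.84 -138.76  111.3 ]
[ 490.06 -195.88  111.3 ]
[ 486.65 -228.64  111.3 ]
[ 478.77 -286.68  111.3 ]
[ 474.5  -318.02  111.3 ]
[ 467.03 -375.84  111.3 ]
```

```bash
python3 - <<'E'
from h import *
D=frame_rack(-7.4); c=np.array([489.3,-259.4,95.4]); plan(c+D[:,2]*35,tool_for(D)); print(D[:,2])
E
```

```text
d [ 46.3  -4.9 -97.3] rv [-0.    0.03 -0.51] n>= 2.0
[-0.41909834  0.05443137  0.90630779]
```

Request:
arm_command(
  motion=[
    {"claw":-0.2,"translation":[11.6,-1.2,-24.3],"delta_rot":[0,0,-0.25]},
    {"claw":-0.2,"translation":[11.6,-1.2,-24.3],"delta_rot":[0,0,-0.25]},
    {"claw":-0.2,"translation":[11.6,-1.2,-24.3],"delta_rot":[0,0,0]},
    {"claw":-0.2,"translation":[11.5,-1.3,-24.4],"delta_rot":[0,0,0]},
    {"claw":-0.2,"translation":[0,0,0],"delta_rot":[0,0,0]},
    {"claw":-0.2,"translation":[0,0,0],"delta_rot":[0,0,0]},
    {"claw":-0.2,"translation":[0,0,0],"delta_rot":[0,0,0]},
    {"claw":-0.2,"translation":[0,0,0],"delta_rot":[0,0,0]},
    {"claw":-0.2,"translation":[0,0,0],"delta_rot":[0,0,0]},
    {"claw":-0.2,"translation":[0,0,0],"delta_rot":[0,0,0]},
  ],
)

```text
clock: 2.7
tcp_pos: [474.8, -258.6, 127.9]
ee_rot: [0.734, 0.644, 0.143, 0.163]
force: [-0.2, -0.5, 0.6]
gripper_width: 51.6
```

```bash
python3 - <<'E'
from h import *
import cv2
o=ctrl.get_obs(); print(o["clock"],o["tcp_pos"],o["joint_pos"],o["gripper_width"],o["force"])
D=frame_rack(-7.4); c=np.array([489.3,-259.4,95.4]); plan(c-D[:,2]*11,tool_for(D),o)
np.save("o2.npy",np.r_[o["tcp_pos"],o["ee_rot"]])
im=ctrl.snapshot("wrist"); cv2.imwrite("pics/w2.png",im[:,:,::-1])
T=wristT(o)
top=c+15*D[:,2]
for y in(-30,30):
  for x in (-4,4): print(proj("wrist",top+D[:,1]*y+D[:,0]*x,T))
cv2.imwrite("pics/w2z.png",cv2.resize(im[140:400,250:400,::-1],None,fx=2.3,fy=2.3,interpolation=cv2.INTER_CUBIC))
E
```

```text
2.7 [ 474.83971697 -258.59873026  127.89840801] [-0.78922068 -0.1130792   2.18524587  0.38917147  0.75319082 -0.90232299] 51.55417752756553 [-0.18035766 -0.45493394  0.64797798]
d [ 19.1  -1.4 -42.5] rv [0.03 0.1  0.07] n>= 1.0
(np.float64(315.61692052841676), np.float64(260.3900940261562))
(np.float64(326.5671159282364), np.float64(260.3628243166818))
(np.float64(314.8176579864161), np.float64(180.37770302670643))
(np.float64(326.78492470566863), np.float64(180.35214231679456))
```

View pics/w2.png

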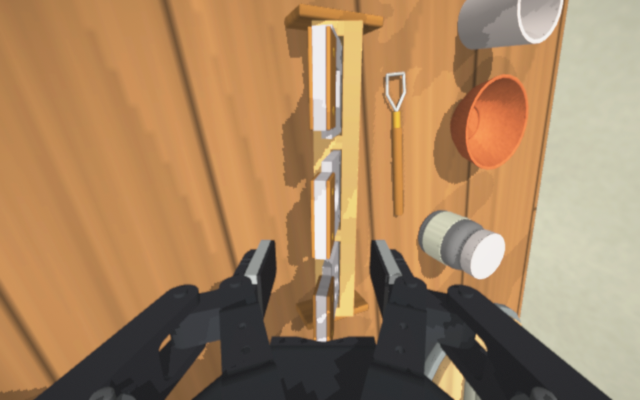

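View pics/w2z.png

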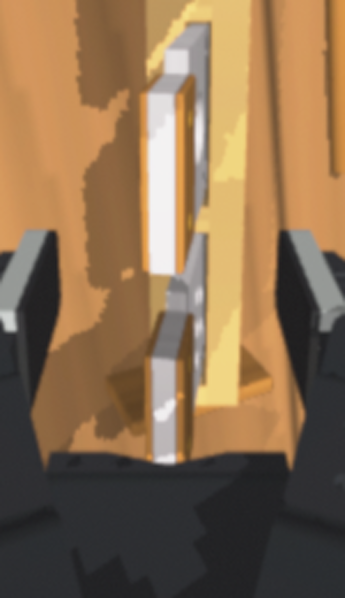

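The wrist view shows the round die's grip top at rows 179–259, centred on column ~321. That agrees with the prediction to within 1 mm, so I'm descending and gripping.

Request:
arm_command(
  motion=[
    {"claw":-0.2,"translation":[4.8,-0.4,-10.6],"delta_rot":[0,0,0]},
    {"claw":-0.2,"translation":[4.8,-0.4,-10.6],"delta_rot":[0,0,0]},
    {"claw":-0.2,"translation":[4.8,-0.3,-10.6],"delta_rot":[0,0,0]},
    {"claw":-0.2,"translation":[4.7,-0.3,-10.7],"delta_rot":[0,0,0]},
    {"claw":0.3,"translation":[0,0,0],"delta_rot":[0,0,0]},
    {"claw":0.6,"translation":[0,0,0],"delta_rot":[0,0,0]},
    {"claw":1,"translation":[0,0,0],"delta_rot":[0,0,0]},
    {"claw":1,"translation":[0,0,0],"delta_rot":[0,0,0]},
    {"claw":1,"translation":[0,0,0],"delta_rot":[0,0,0]},
    {"claw":1,"translation":[0,0,0],"delta_rot":[0,0,0]},
  ],
  newtons=50,
)

```text
clock: 4.0
tcp_pos: [494.2, -260.4, 85.7]
ee_rot: [0.734, 0.644, 0.143, 0.164]
force: [-1.0, 0.2, 3.7]
gripper_width: 0.4
```

```bash
python3 - <<'E'
from h import *
import cv2
o=ctrl.get_obs(); print(o["clock"],o["tcp_pos"],o["joint_pos"],o["gripper_width"],o["force"],o["wrist_torque"])
D=frame_rack(-7.4); c=np.array([489.3,-259.4,95.4]); plan(c-D[:,2]*11,tool_for(D),o)
E
```

```text
4.0 [ 494.17443686 -260.37146648   85.70669453] [-7.59726984e-01  1.80232099e-03  2.17248214e+00  4.25487537e-01
  6.48739922e-01 -9.29470684e-01] 0.43403069966719743 [-1.00205419  0.22256012  3.72025455] [-0.05449469  0.08273708 -0.04207505]
d [-0.3  0.4 -0.3] rv [0.06 0.13 0.08] n>= 1.0
```

Gripper shut to 0.4 mm, so it missed. Looking.

```bash
python3 - <<'E'
from h import *
import cv2
for n in("wrist","scene"):
    im=ctrl.snapshot(n); cv2.imwrite(f"pics/{n}3.png",im[:,:,::-1])
    if n=="scene": cv2.imwrite("pics/s3z.png",cv2.resize(im[120:240,220:380,::-1],None,fx=5,fy=5,interpolation=cv2.INTER_CUBIC))
E
```

```text
(no output)
```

View pics/wrist3.png

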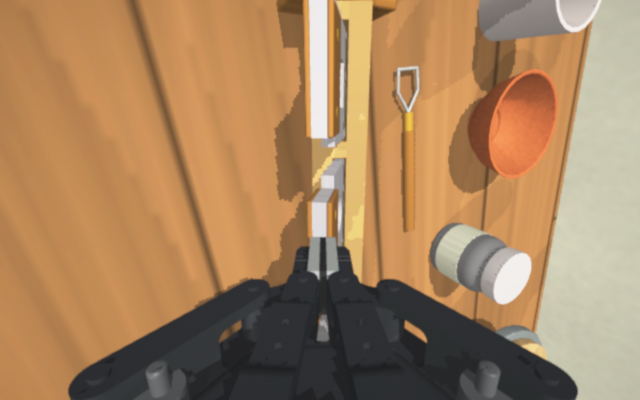

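View pics/s3z.png

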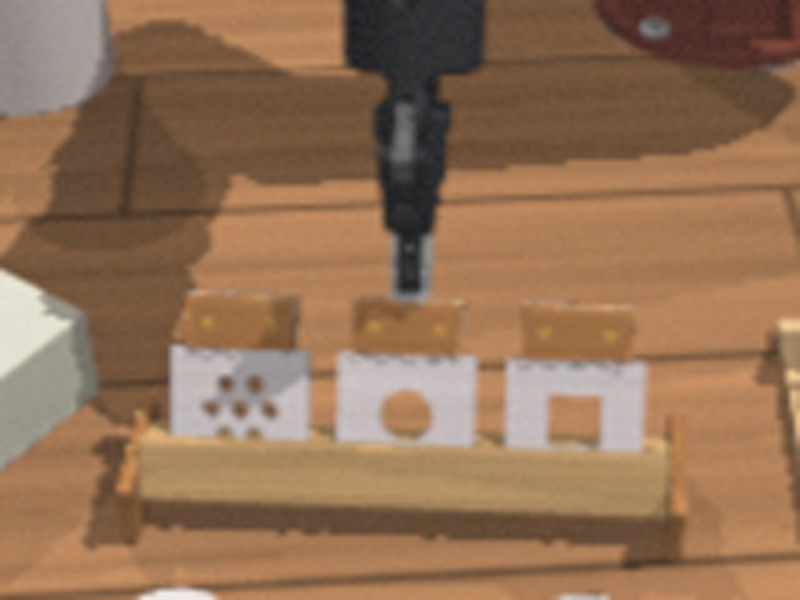

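```bash
python3 - <<'E'
from h import *
o=ctrl.get_obs();t=o["tcp_pos"];zt=R.from_quat(o["ee_rot"]).as_matrix()[:,2]
print(ctrl.grasp_offset,t,o["gripper_width"])
for s in(0,19,30,54): 
    p=t-zt*s; print(s,"wrist",proj("wrist",p,wristT(o)),"scene z",[(a-b)*5 for a,b in zip(proj("scene",p),(220,120))])
E
```

```text
18.700000000000003 [ 494.18369705 -260.35688072   85.68795638] 0.25112262910275096
0 wrist (np.float64(321.86763923959364), np.float64(235.9063697602537)) scene z [np.float64(408.6660161346876), np.float64(337.6801144447586)]
19 wrist (np.float64(321.7958677659072), np.float64(249.96163762968996)) scene z [np.float64(409.02189526651995), np.float64(304.42976668804107)]
30 wrist (np.float64(321.7464251392768), np.float64(259.6441664362371)) scene z [np.float64(409.2296241451285), np.float64(285.02133041002423)]
54 wrist (np.float64(321.6103693483042), np.float64(286.2884651956777)) scene z [np.float64(409.68722595670897), np.float64(242.26687248266842)]
```

```bash
python3 - <<'E'
from h import *
import cv2
o=ctrl.get_obs();T=wristT(o)
D=frame_rack(-7.4); c=np.array([489.3,-259.4,95.4])
for y in(-30,0,30): print(y,proj("wrist",c+15*D[:,2]+y*D[:,1],T),proj("wrist",c-15*D[:,2]+y*D[:,1],T))
im=cv2.imread("pics/wrist3.png"); cv2.imwrite("pics/w3z.png",cv2.resize(im[150:290,260:400],None,fx=4.2,fy=4.2,interpolation=cv2.INTER_CUBIC))
t=ctrl.snapshot("top")[:,:,::-1]; cv2.imwrite("pics/t3z.png",cv2.resize(t[190:260,280:410],None,fx=6,fy=6,interpolation=cv2.INTER_CUBIC))
E
```

```text
-30 (np.float64(321.3066171849593), np.float64(302.1475941657633)) (np.float64(321.38578342677346), np.float64(273.5916359131685))
0 (np.float64(321.1425320833571), np.float64(255.40845208675313)) (np.float64(321.25114602537), np.float64(232.7773803397359))
30 (np.float64(320.9585660917379), np.float64(203.00629895991918)) (np.float64(321.10287299754106), np.float64(187.8295932510331))
```

View pics/w3z.png

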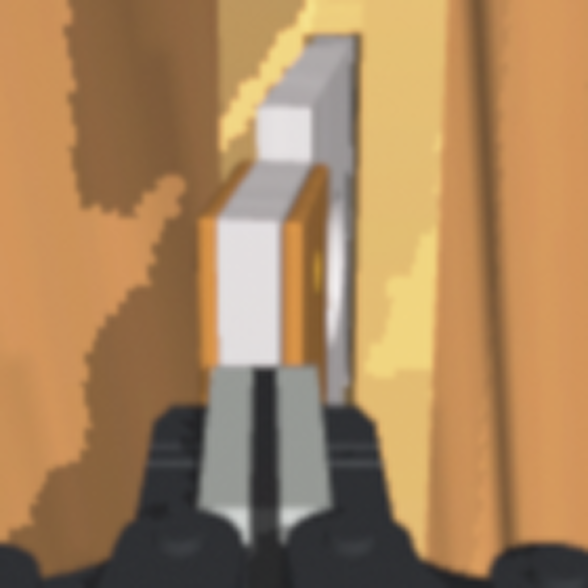

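View pics/t3z.png

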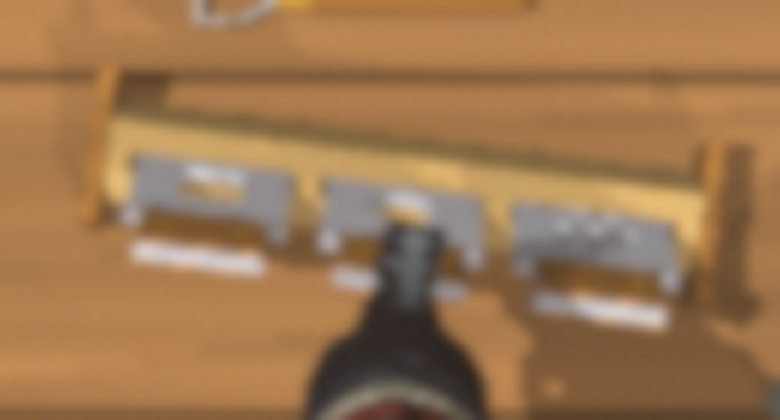

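```bash
python3 - <<'E'
from h import *
print(tri([ray("top",348.7,228),ray("scene",302.2,179.4)]))
o=ctrl.get_obs();t=o["tcp_pos"];print([(a-b)*6 for a,b in zip(proj("top",t),(280,190))])
print(ctrl.camera_model("wrist"), [k for k in dir(ctrl) if k[0]!="_"])
E
```

```text
(array([ 506.85234093, -262.4338671 ,  125.36277195]), [np.float64(4.1830501916948215), np.float64(4.183050191694706)])
[np.float64(393.58633745109194), np.float64(260.25230896801753)]
{'fov_y': 70.21328512027326, 'cx': 322.5346115766993, 'cy': 198.31315519338185, 'T_tool_cam': array([[-8.23712547e-04,  9.55901991e-01,  2.93684703e-01,
         7.54678111e+01],
       [ 9.99999656e-01,  8.15683059e-04,  1.49817824e-04,
         4.67557994e-01],
       [-9.63424806e-05,  2.93684725e-01, -9.55902334e-01,
        -1.64791332e+02],
       [ 0.00000000e+00,  0.00000000e+00,  0.00000000e+00,
         1.00000000e+00]])} ['MotionError', 'camera_model', 'finish_job', 'get_obs', 'grasp_offset', 'snapshot']
```

Request:
arm_command(
  motion=[
    {"claw":1,"translation":[-8.4,1.1,18.1],"delta_rot":[0,0,0]},
    {"claw":1,"translation":[-8.4,1.1,18.1],"delta_rot":[0,0,0]},
    {"claw":1,"translation":[-8.4,1.1,18.1],"delta_rot":[0,0,0]},
    {"claw":1,"translation":[0,0,0],"delta_rot":[0,0,0]},
    {"claw":1,"translation":[0,0,0],"delta_rot":[0,0,0]},
    {"claw":1,"translation":[0,0,0],"delta_rot":[0,0,0]},
    {"claw":1,"translation":[0,0,0],"delta_rot":[0,0,0]},
    {"claw":1,"translation":[0,0,0],"delta_rot":[0,0,0]},
    {"claw":1,"translation":[0,0,0],"delta_rot":[0,0,0]},
    {"claw":1,"translation":[0,0,0],"delta_rot":[0,0,0]},
  ],
)

```text
clock: 5.4
tcp_pos: [468.7, -256.6, 139.4]
ee_rot: [0.734, 0.644, 0.143, 0.163]
force: [0.3, -0.8, -0.1]
gripper_width: -0.5
```

```bash
python3 - <<'E'
from h import *
import cv2
o=ctrl.get_obs(); p=o["tcp_pos"];print(o["clock"],p,o["joint_pos"],o["force"],o["gripper_width"])
im=ctrl.snapshot("scene")[:,:,::-1];cv2.imwrite("pics/s4z.png",cv2.resize(im[80:240,220:380],None,fx=3.75,fy=3.75,interpolation=cv2.INTER_CUBIC))
t=ctrl.snapshot("top")[:,:,::-1]; cv2.imwrite("pics/t4z.png",cv2.resize(t[190:290,280:410],None,fx=6,fy=6,interpolation=cv2.INTER_CUBIC))
w=ctrl.snapshot("wrist")[:,:,::-1]; cv2.imwrite("pics/w4.png",w)
print("scene",[(a-b)*3.75 for a,b in zip(proj("scene",p),(220,80))],"top",[(a-b)*6 for a,b in zip(proj("top",p),(280,190))])
E
```

```text
5.4 [ 468.7051716  -256.64375905  139.38417051] [-0.79661474 -0.14691255  2.18991197  0.38042999  0.78317921 -0.89500221] [ 0.31592612 -0.76140751 -0.14973369] -0.49206281573701594
scene [np.float64(307.86461745719316), np.float64(324.0975138699974)] top [np.float64(392.4411079633859), np.float64(311.24338599954297)]
```

View pics/s4z.png

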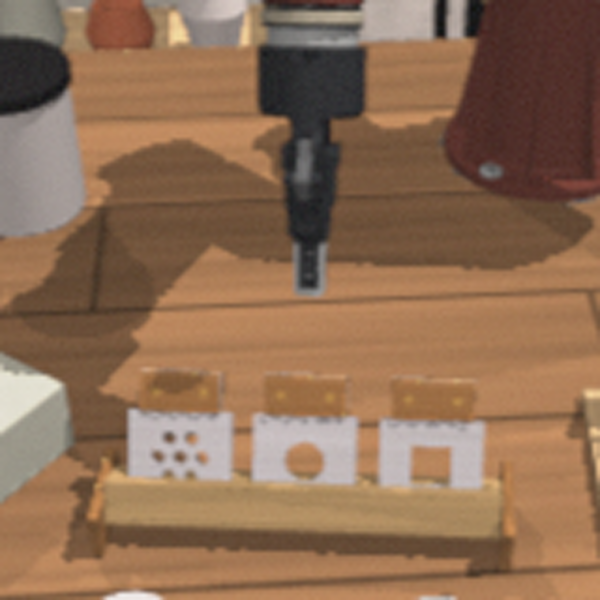

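View pics/t4z.png

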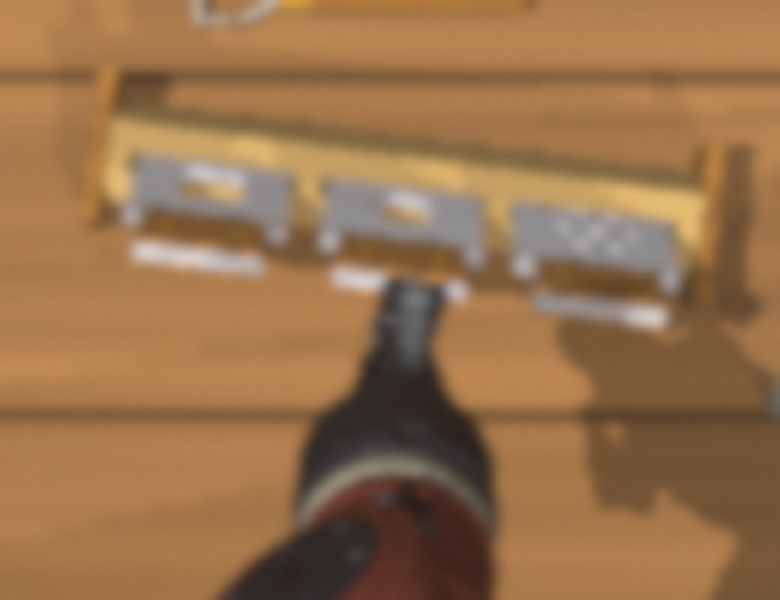

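View pics/w4.png

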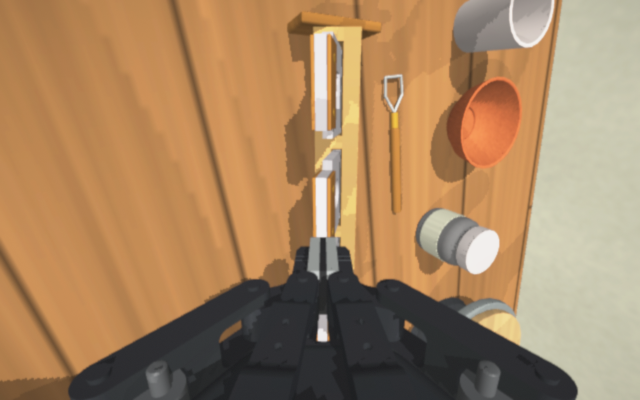

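```bash
python3 - <<'E'
from h import *
o=ctrl.get_obs(); p=o["tcp_pos"]; Rt=R.from_quat(o["ee_rot"]).as_matrix()
x,r=tri([ray("scene",220+310/3.75,80+293/3.75),ray("top",280+413/6,190+282/6)]); print(x,r,x-p,Rt.T@(x-p))
# candidate fingertip centers projections for s
for s in (0,10,20,25,30):
    q=p-Rt[:,2]*s+Rt[:,1]*0
    print(s,"scene",[(a-b)*3.75 for a,b in zip(proj("scene",q),(220,80))],"top",[(a-b)*6 for a,b in zip(proj("top",q+Rt[:,1]*10),(280,190))])
print(R.from_matrix(Rt).as_euler("xyz",True))
E
```

```text
[ 480.3011533  -258.9367786   176.00958809] [np.float64(4.560414724066583), np.float64(4.56041472406655)] [11.59717088 -2.29256195 36.56972601] [ -0.76593061  26.18595862 -28.12123743]
0 scene [np.float64(307.86142550857267), np.float64(324.0354060708058)] top [np.float64(395.50173601631104), np.float64(290.5581711239379)]
10 scene [np.float64(307.9966950521068), np.float64(310.5145350679081)] top [np.float64(395.4926281289645), np.float64(299.3326752322489)]
20 scene [np.float64(308.1327177347888), np.float64(296.9183840204417)] top [np.float64(395.4833493345809), np.float64(308.27183053120734)]
25 scene [np.float64(308.2010134716345), np.float64(290.091881736097)] top [np.float64(395.47864433687243), np.float64(312.80460746966753)]
30 scene [np.float64(308.26949986404793), np.float64(283.24632246915854)] top [np.float64(395.4738947770629), np.float64(317.38031536719285)]
[ 1.54919692e+02 -4.04283351e-04  8.25338736e+01]
```

```bash
python3 - <<'E'
from h import *
np.set_printoptions(precision=4,suppress=True)
for n in ("scene","top"):
    for i in range(2):
        m=ctrl.camera_model(n); print(n,m["fov_y"],m["cx"],m["cy"],m["extrinsics"].tolist())
for i in range(3): print(ctrl.camera_model("wrist")["T_tool_cam"][:3,3])
# rack end corners in top (bench z~50): 
t=lambda x,y:(280+x/6,190+y/6)
print(onz("top",*t(108,70),60),onz("top",*t(715,148),60))
import cv2
im=ctrl.snapshot("top")[:,:,::-1]; cv2.imwrite("pics/t5.png",cv2.resize(im[190:400,230:420],None,fx=2.8,fy=2.8,interpolation=cv2.INTER_CUBIC))
E
```

```text
scene 53.99881344731362 320.9011676776831 200.70204080998238 [[0.07261528302567763, -0.6710749065633871, 0.7378248372425817, 1325.1030570964394], [0.9973599284769857, 0.04918575815023067, -0.05342222630674492, -267.28518591721786], [-0.00044015847464005334, 0.739756196983931, 0.672874858561671, 790.6026286607075], [0.0, 0.0, 0.0, 1.0]]
scene 53.99881344731362 320.9011676776831 200.70204080998238 [[0.07261528302567763, -0.6710749065633871, 0.7378248372425817, 1325.1030570964394], [0.9973599284769857, 0.04918575815023067, -0.05342222630674492, -267.28518591721786], [-0.00044015847464005334, 0.739756196983931, 0.672874858561671, 790.6026286607075], [0.0, 0.0, 0.0, 1.0]]
top 54.34279035265088 321.0677324993739 202.33384101593902 [[0.0013115208395123765, 0.9911823052009165, -0.13249874629476613, 435.4954902937927], [-0.9999803167956315, 0.0004869684444570696, -0.00625530838909777, -198.2507341531245], [-0.0061356282804729215, 0.1325043422621741, 0.9911634342262998, 1182.496376884352], [0.0, 0.0, 0.0, 1.0]]
top 54.34279035265088 321.0677324993739 202.33384101593902 [[0.0013115208395123765, 0.9911823052009165, -0.13249874629476613, 435.4954902937927], [-0.9999803167956315, 0.0004869684444570696, -0.00625530838909777, -198.2507341531245], [-0.0061356282804729215, 0.1325043422621741, 0.9911634342262998, 1182.496376884352], [0.0, 0.0, 0.0, 1.0]]
[  75.4676    0.4678 -164.7914]
[  75.4676    0.4678 -164.7914]
[  75.4676    0.4678 -164.7914]
[ 587.4755 -124.0749   60.    ] [ 549.6935 -416.9824   60.    ]
```

View pics/t5.png

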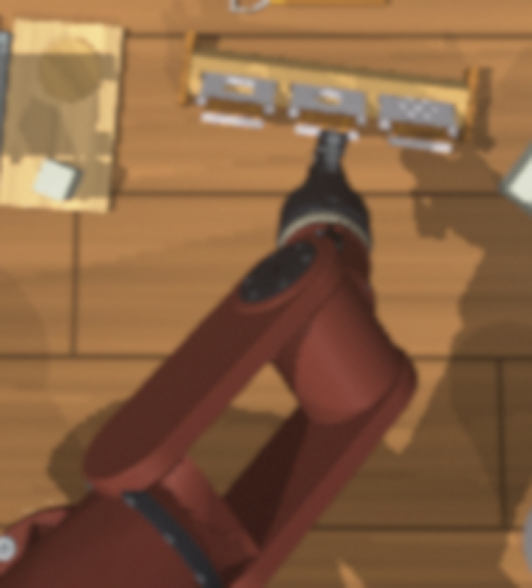

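```bash
python3 - <<'E'
from h import *
I=np.eye(4)@ctrl.camera_model("wrist")["T_tool_cam"]
for x in (-11,0,11):
    print(x,[(s,round(proj("wrist",(x,0,-s),I)[1],1)) for s in (0,10,20,30,40)])
print([(s,proj("wrist",(11,7,-s),I)) for s in (0,20)])
E
```

```text
-11 [(0, np.float64(251.6)), (10, np.float64(259.4)), (20, np.float64(268.0)), (30, np.float64(277.8)), (40, np.float64(288.8))]
0 [(0, np.float64(235.9)), (10, np.float64(242.9)), (20, np.float64(250.8)), (30, np.float64(259.6)), (40, np.float64(269.7))]
11 [(0, np.float64(219.6)), (10, np.float64(225.9)), (20, np.float64(232.9)), (30, np.float64(240.7)), (40, np.float64(249.7))]
[(0, (np.float64(333.12631190302943), np.float64(219.63224505261317))), (20, (np.float64(334.41679973435004), np.float64(232.8435508608066)))]
```

Both the scene view and the wrist view put the shut fingertips about 25 mm behind the reported TCP. The light 3.7 N touch on the grip's top agrees. The die hasn't moved, so I'm going 25 mm deeper.

Request:
arm_command(
  motion=[
    {"claw":-0.2,"translation":[0,0,0],"delta_rot":[0,0,0]},
    {"claw":-0.2,"translation":[0,0,0],"delta_rot":[0,0,0]},
    {"claw":-0.2,"translation":[4.5,-0.6,-9.6],"delta_rot":[0,0,0]},
    {"claw":-0.2,"translation":[8.9,-1.2,-19.2],"delta_rot":[0,0,0]},
    {"claw":-0.2,"translation":[8.9,-1.2,-19.2],"delta_rot":[0,0,0]},
    {"claw":-0.2,"translation":[8.9,-1.2,-19.2],"delta_rot":[0,0,0]},
    {"claw":-0.2,"translation":[4.5,-0.6,-9.6],"delta_rot":[0,0,0]},
    {"claw":0.3,"translation":[0,0,0],"delta_rot":[0,0,0]},
    {"claw":1,"translation":[0,0,0],"delta_rot":[0,0,0]},
    {"claw":1,"translation":[0,0,0],"delta_rot":[0,0,0]},
  ],
  newtons=50,
)

```text
clock: 6.85
tcp_pos: [508.1, -263.8, 66.7]
ee_rot: [0.734, 0.642, 0.145, 0.168]
force: [6.9, 1.9, -0.3]
gripper_width: 14.0
```

```bash
python3 - <<'E'
from h import *
import cv2
o=ctrl.get_obs(); p=o["tcp_pos"];print(o["clock"],p,o["joint_pos"],o["force"],o["gripper_width"],o["wrist_torque"])
w=ctrl.snapshot("wrist")[:,:,::-1]; cv2.imwrite("pics/w6.png",w)
E
```

```text
6.85 [ 508.1237699  -263.76660637   66.66057278] [-0.74466656  0.06444654  2.15613358  0.45454922  0.59432697 -0.94957779] [ 6.85237156  1.92304097 -0.32941469] 13.980155833865362 [ 0.21280729 -1.38681802  0.23117762]
```

View pics/w6.png

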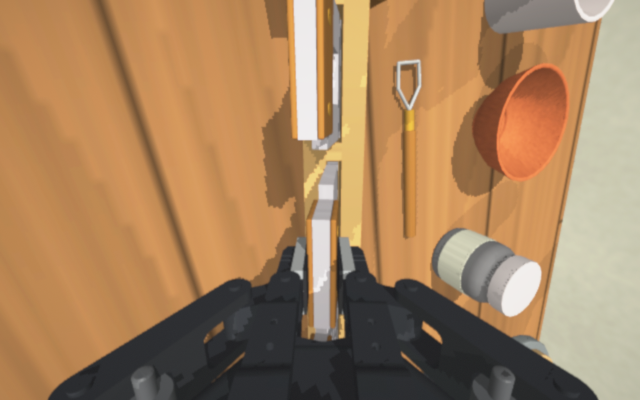

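Gripped: the fingers stopped at 14.0 mm, on the grip. Lifting along the die's own axis.

Request:
arm_command(
  motion=[
    {"claw":1,"translation":[-2.1,0.3,4.5],"delta_rot":[0,0,0]},
    {"claw":1,"translation":[-4.2,0.5,9.1],"delta_rot":[0,0,0]},
    {"claw":1,"translation":[-4.2,0.5,9.1],"delta_rot":[0,0,0]},
    {"claw":1,"translation":[-6.3,0.8,13.6],"delta_rot":[0,0,0]},
    {"claw":1,"translation":[-8.4,1.1,18.1],"delta_rot":[0,0,0]},
    {"claw":1,"translation":[-10.5,1.4,22.7],"delta_rot":[0,0,0]},
    {"claw":1,"translation":[-12.6,1.6,27.2],"delta_rot":[0,0,0]},
    {"claw":1,"translation":[-12.6,1.6,27.2],"delta_rot":[0,0,0]},
    {"claw":1,"translation":[0,0,18],"delta_rot":[0,0,0]},
    {"claw":1,"translation":[0,0,0],"delta_rot":[0,0,0]},
  ],
  newtons=60,
)

```text
clock: 8.15
tcp_pos: [443.9, -254.6, 214.5]
ee_rot: [0.733, 0.644, 0.143, 0.166]
force: [0.5, -0.4, -1.4]
gripper_width: 12.5
```

```bash
python3 - <<'E'
from h import *
import cv2
o=ctrl.get_obs(); p=o["tcp_pos"];print(o["clock"],p,o["joint_pos"],o["force"],o["gripper_width"],o["wrist_torque"],o["ee_rot"])
np.save("o7.npy",np.r_[o["tcp_pos"],o["ee_rot"]])
w=ctrl.snapshot("wrist")[:,:,::-1]; cv2.imwrite("pics/w7.png",w)
w=ctrl.snapshot("scene")[:,:,::-1]; cv2.imwrite("pics/s7.png",w)
E
```

```text
8.15 [ 443.92685797 -254.62484369  214.4861868 ] [-0.83887486 -0.30834841  2.16694581  0.34156779  0.96497186 -0.85974763] [ 0.50183713 -0.35977758 -1.35787444] 12.466974876858446 [ 0.00118814  0.3472026  -0.04858537] [0.73327737 0.6437891  0.14299115 0.16550957]
```

View pics/w7.png

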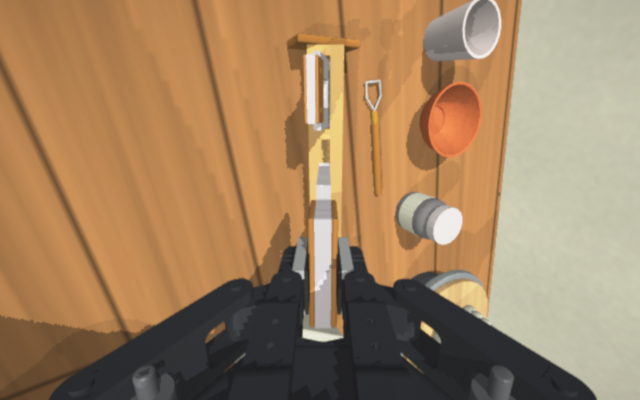

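View pics/s7.png

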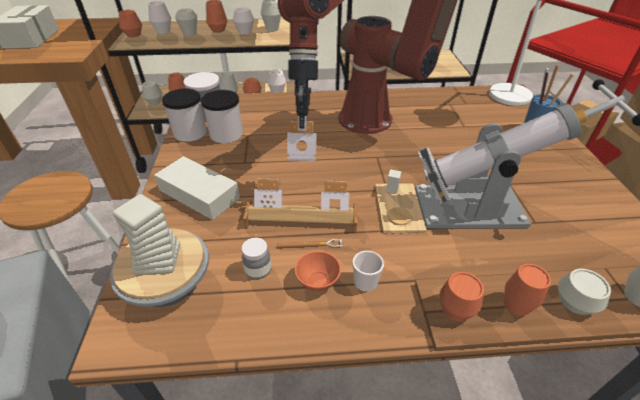

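```bash
python3 - <<'E'
from h import *
np.set_printoptions(precision=1,suppress=True)
N=lambda x,y:(370+x/5.5,130+y/5.5)
for z in (150,180,200,220,240,260): 
    A=onz("scene",*N(293,107),z);B=onz("scene",*N(416,388),z);print(z,A,B,(A+B)/2,np.linalg.norm(A-B),np.degrees(np.arctan2(*(B-A)[:2][::-1])))
o=ctrl.get_obs();p=o["tcp_pos"];Rt=R.from_quat(o["ee_rot"]).as_matrix()
for y in (-5,0,5): print("hole pred",proj("scene",p+Rt[:,2]*13+Rt[:,1]*y))
import cv2
t=cv2.imread("pics/top0.png"); cv2.imwrite("pics/t_nose.png",cv2.resize(t[175:280,100:280],None,fx=4.4,fy=4.4,interpolation=cv2.INTER_CUBIC))
E
```

```text
150 [428.8  88.3 150. ] [644.2  85.4 150. ] [536.5  86.9 150. ] 215.45520570033008 -0.769612624468407
180 [470.8  71.6 180. ] [676.1  68.9 180. ] [573.4  70.3 180. ] 205.36524371481138 -0.7696126244684192
200 [498.7  60.5 200. ] [697.4  57.9 200. ] [598.1  59.2 200. ] 198.6386023911321 -0.7696126244683958
220 [526.7  49.4 220. ] [718.6  46.9 220. ] [622.7  48.2 220. ] 191.91196106745306 -0.7696126244684208
240 [554.7  38.3 240. ] [739.9  35.9 240. ] [647.3  37.1 240. ] 185.1853197437738 -0.7696126244684135
260 [582.7  27.2 260. ] [761.1  24.8 260. ] [671.9  26.  260. ] 178.45867842009474 -0.7696126244684228
hole pred (np.float64(302.27049352394044), np.float64(143.3663692337673))
hole pred (np.float64(302.0873629147766), np.float64(143.6603212486997))
hole pred (np.float64(301.9025535276576), np.float64(143.9569679533118))
```

View pics/t_nose.png

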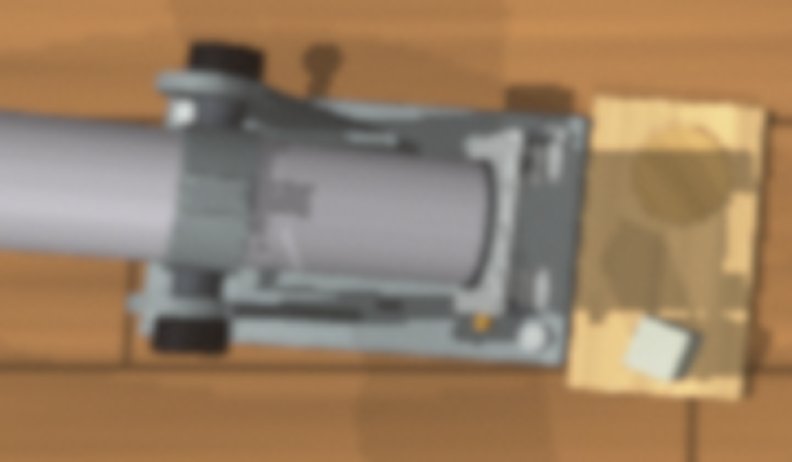

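```bash
python3 - <<'E'
from h import *
np.set_printoptions(precision=1,suppress=True)
N=lambda x,y:(370+x/5.5,130+y/5.5); t=lambda x,y:(100+x/4.4,175+y/4.4)
print(tri([ray("scene",*N(320,176)),ray("top",*t(495,220))]))
print(tri([ray("scene",*N(293,107)),ray("top",*t(482,306))]))
print(tri([ray("scene",*N(347,245)),ray("top",*t(506,132))]))
# base plate edge and board yaw (z~12)
print([onz("top",*t(*q),12) for q in((590,118),(565,362),(768,108),(742,398))])
# barrel edges yaw
print([onz("top",*t(*q),200) for q in((0,115),(270,148),(0,245),(290,275))])
E
```

```text
(array([509.8,  84.2, 167.8]), [np.float64(7.30815982985613), np.float64(7.308159829856179)])
(array([458.7,  86.1, 172.8]), [np.float64(9.533849791157358), np.float64(9.53384979115733)])
(array([562.7,  81. , 167.2]), [np.float64(6.096404198763535), np.float64(6.096404198763556)])
[array([593.4,  73.2,  12. ]), array([426.7,  85. ,  12. ]), array([600.4, -49.6,  12. ]), array([402.8, -35.4,  12. ])]
[array([569.6, 372.6, 200. ]), array([550.5, 214.4, 200. ]), array([494.3, 366.8, 200. ]), array([477.2, 198.8, 200. ])]
```

```bash
python3 - <<'E'
from h import *
D=frame_rack(85,30); n=np.array([510,84,168.]); plan(n+130*D[:,2]-70*D[:,1],tool_for(D)); print(D)
E
```

```text
d [131.2 266.4  69.1] rv [ 3.47 -4.35 92.39] n>= 9.0
[[ 0.07547909 -0.9961947  -0.04357787]
 [ 0.86272992  0.08715574 -0.49809735]
 [ 0.5         0.          0.8660254 ]]
```

Request:
arm_command(
  motion=[
    {"claw":1,"translation":[13.1,26.6,6.9],"delta_rot":[0.35,-0.44,9.24]},
    {"claw":1,"translation":[13.1,26.6,6.9],"delta_rot":[0.35,-0.44,9.24]},
    {"claw":1,"translation":[13.1,26.6,6.9],"delta_rot":[0.35,-0.44,9.24]},
    {"claw":1,"translation":[13.1,26.6,6.9],"delta_rot":[0.35,-0.44,9.24]},
    {"claw":1,"translation":[13.1,26.6,6.9],"delta_rot":[0.35,-0.44,9.24]},
    {"claw":1,"translation":[13.1,26.6,6.9],"delta_rot":[0.35,-0.44,9.24]},
    {"claw":1,"translation":[13.1,26.6,6.9],"delta_rot":[0.35,-0.44,9.24]},
    {"claw":1,"translation":[13.1,26.6,6.9],"delta_rot":[0.35,-0.44,9.24]},
    {"claw":1,"translation":[13.1,26.6,6.9],"delta_rot":[0.35,-0.44,9.24]},
    {"claw":1,"translation":[13.1,26.6,6.9],"delta_rot":[0.35,-0.44,9.24]},
  ],
)

```text
clock: 9.5
tcp_pos: [574.3, 13.1, 279.0]
ee_rot: [0.04, 0.965, 0.26, 0.01]
force: [0.8, -0.3, -2.0]
gripper_width: 12.8
```

Request:
arm_command(
  motion=[
    {"claw":1},
    {"claw":1},
    {"claw":1},
    {"claw":1},
    {"claw":1},
    {"claw":1},
    {"claw":1},
    {"claw":1},
    {"claw":1},
    {"claw":1},
  ],
)

```text
schema error: expected keys claw, translation, delta_rot
```

```bash
python3 - <<'E'
from h import *
import cv2
o=ctrl.get_obs(); p=o["tcp_pos"];print(o["clock"],p,o["joint_pos"],o["force"],o["gripper_width"],o["wrist_torque"])
D=frame_rack(85,30); n=np.array([510,84,168.]); plan(n+130*D[:,2]-70*D[:,1],tool_for(D),o)
np.save("o8.npy",np.r_[o["tcp_pos"],o["ee_rot"]])
w=ctrl.snapshot("wrist")[:,:,::-1]; cv2.imwrite("pics/w8.png",w)
w=ctrl.snapshot("scene")[:,:,::-1]; cv2.imwrite("pics/s8.png",w); cv2.imwrite("pics/s8z.png",cv2.resize(w[80:240,350:510],None,fx=3.75,fy=3.75,interpolation=cv2.INTER_CUBIC))
E
```

```text
9.5 [574.29358874  13.06108068 279.03917632] [-0.38270879  0.10383799  1.69229137  0.4997552   1.5238795  -1.9399042 ] [ 0.77770399 -0.30507815 -1.96190249] 12.761221896765601 [-0.48057953  0.02687411 -0.04770552]
d [-0.2  0.1  1.5] rv [-0.12 -0.12 -0.27] n>= 1.0
```

View pics/w8.png

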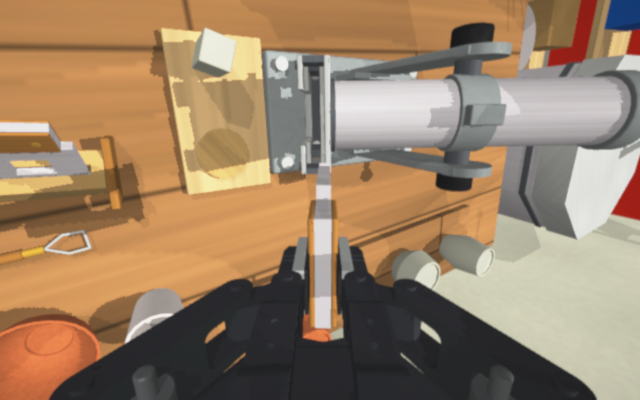

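View pics/s8z.png

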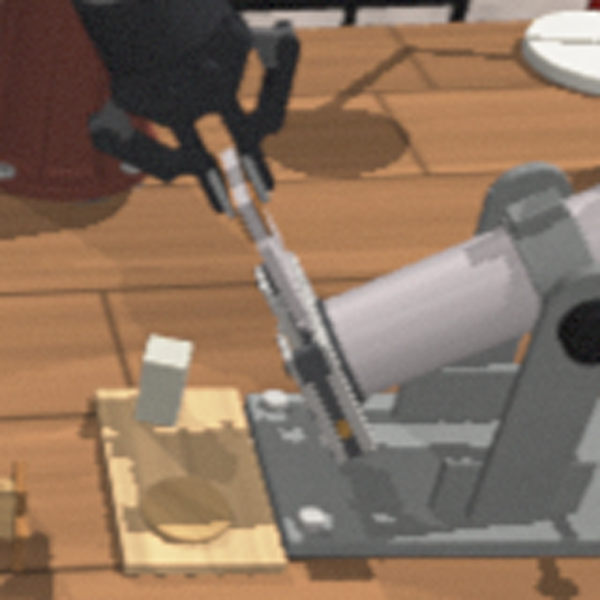

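```bash
python3 - <<'E'
import cv2
s=cv2.imread("pics/w8.png")
cv2.imwrite("pics/w8z.png",cv2.resize(s[45:210,260:370],None,fx=3.6*2/2,fy=3.6,interpolation=cv2.INTER_CUBIC))
cv2.imwrite("pics/w8g.png",cv2.resize(s[155:335,280:365],None,fx=3.3,fy=3.3,interpolation=cv2.INTER_CUBIC))
E
```

```text
(no output)
```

View pics/w8z.png

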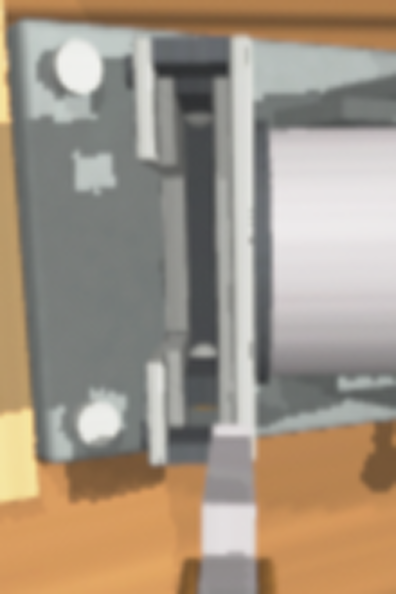

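View pics/w8g.png

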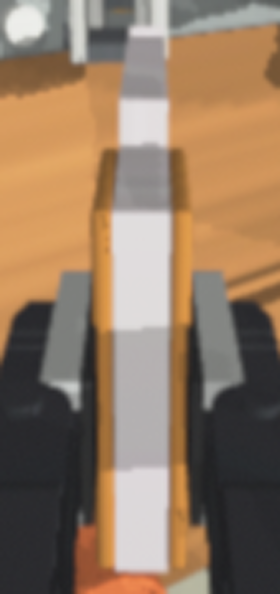

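```bash
python3 - <<'E'
from h import *
np.set_printoptions(precision=2,suppress=True)
I=np.array(ctrl.camera_model("wrist")["T_tool_cam"])
g8=lambda x,y:(280+x/3.3,155+y/3.3)
print("foot",g8(148,28),"shoulder",g8(143.5,97),"gripnear top",g8(141,210),"grip near bottom",g8(143,150),"far top",g8(142,570))
for g in (26,28,30,32,34):
    print(g,[np.round(proj("wrist",q,I),1) for q in ((36.5,0,89-g),(38,0,82-g),(38,0,15-g),(30,0,15-g),(30,0,-15-g),(-30,0,-15-g))])
# columns → y in tool for each 
for nm,(u,v),(x,zz) in (("foot",g8(148,28),(36.5,89)),("sh",g8(143.5,97),(38,15)),("near top",g8(141,210),(30,-15)),("far top",g8(142,570),(-30,-15))):
    o,d=ray("wrist",u,v,I); z=zz-30; p=o+d*(z-o[2])/d[2]; print(nm,p)
E
```

```text
foot (324.8484848484849, 163.4848484848485) shoulder (323.4848484848485, 184.3939393939394) gripnear top (322.72727272727275, 218.63636363636363) grip near bottom (323.3333333333333, 200.45454545454547) far top (323.030303030303, 327.72727272727275)
26 [array([322., 160.]), array([322. , 159.5]), array([321.9, 179.4]), array([321.9, 193.3]), array([321.8, 211.3]), array([322. , 319.1])]
28 [array([322. , 160.4]), array([322., 160.]), array([321.9, 180.2]), array([321.9, 194.3]), array([321.8, 212.8]), array([322. , 321.8])]
30 [array([322. , 160.8]), array([322. , 160.4]), array([321.9, 181.1]), array([321.9, 195.3]), array([321.8, 214.3]), array([322. , 324.6])]
32 [array([322. , 161.2]), array([322. , 160.8]), array([321.9, 182. ]), array([321.9, 196.3]), array([321.8, 215.9]), array([322. , 327.5])]
34 [array([322. , 161.7]), array([322. , 161.3]), array([321.9, 182.9]), array([321.9, 197.4]), array([321.8, 217.5]), array([321.9, 330.4])]
foot [34.37  2.23 59.  ]
sh [ 36.16   0.86 -15.  ]
near top [ 27.91   0.41 -45.  ]
far top [-31.93   0.55 -45.  ]
```

```bash
python3 - <<'E'
from h import *
np.set_printoptions(precision=2,suppress=True)
I=np.array(ctrl.camera_model("wrist")["T_tool_cam"]); a=np.load("o8.npy"); Rt=R.from_quat(a[3:]).as_matrix()
n8=lambda x,y:(260+x/3.6,45+y/3.6)
C={"ou":(137,38),"bu":(252,38),"od":(151,463),"bd":(255.5,463)}
# assume tool orientation ~= head up to yaw; plane z=const in tool
for z in (90,100,110,120,130):
    P={}
    for k,v in C.items():
        o,d=ray("wrist",*n8(*v),I); P[k]=o+d*(z-o[2])/d[2]
    L1=np.linalg.norm(P["ou"]-P["od"]);L2=np.linalg.norm(P["bu"]-P["bd"]);w1=np.linalg.norm(P["ou"]-P["bu"]);w2=np.linalg.norm(P["od"]-P["bd"])
    print(z,L1,L2,w1,w2,"mean",sum(P.values())/4,"yaw",[np.degrees(np.arctan2((P[i]-P[j])[1],(P[i]-P[j])[0])) for i,j in(("ou","od"),("bu","bd"))])
import cv2
obj=np.array([[-13.5,55,0],[15.5,55,0],[-13.5,-55,0],[15.5,-55,0]],float)
m=ctrl.camera_model("wrist");f=200/np.tan(np.radians(m["fov_y"]/2));K=np.array([[f,0,m["cx"]],[0,f,m["cy"]],[0,0,1]])
img=np.array([n8(*C[k]) for k in("ou","bu","od","bd")])
n,rv,tv,e=cv2.solvePnPGeneric(obj,img,K,None,flags=cv2.SOLVEPNP_IPPE)
F=np.diag([1,-1,-1.])
for r,t,ee in zip(rv,tv,e):
    Rc=F@cv2.Rodrigues(r)[0]; tc=F@t.ravel(); print("pnp tool pos",I[:3,:3]@tc+I[:3,3],ee); Rw=Rt@I[:3,:3]@Rc; print(Rw)
E
```

```text
90 97.67547471428392 97.69064142945408 25.93256207192457 26.499490674930144 mean [68.34 -5.79 90.  ] yaw [np.float64(-0.6065197921362216), np.float64(-0.9389593027469544)]
100 101.50807858231973 101.5238404111701 26.950107550927004 27.539281377343425 mean [ 68.1   -6.03 100.  ] yaw [np.float64(-0.6065197921362216), np.float64(-0.938959302746954)]
110 105.34068245035552 105.35703939288614 27.96765302992944 28.579072079756706 mean [ 67.86  -6.27 110.  ] yaw [np.float64(-0.6065197921362214), np.float64(-0.9389593027469553)]
120 109.17328631839132 109.19023837460216 28.98519850893188 29.61886278216998 mean [ 67.62  -6.5  120.  ] yaw [np.float64(-0.6065197921362232), np.float64(-0.9389593027469548)]
130 113.00589018642712 113.0234373563182 30.00274398793432 30.658653484583258 mean [ 67.38  -6.74 130.  ] yaw [np.float64(-0.6065197921362231), np.float64(-0.9389593027469544)]
pnp tool pos [ 70.03  -7.38 116.45] [0.4]
[[ 0.08 -0.96 -0.25]
 [ 0.91  0.17 -0.39]
 [ 0.42 -0.2   0.89]]
pnp tool pos [ 65.83  -7.42 116.41] [0.5]
[[ 0.07 -0.99  0.14]
 [ 0.84 -0.02 -0.55]
 [ 0.54  0.15  0.83]]
```

```bash
python3 - <<'E'
from h import *
import cv2
np.set_printoptions(precision=2,suppress=True)
I=np.array(ctrl.camera_model("wrist")["T_tool_cam"])
n8=lambda x,y:(260+x/3.6,45+y/3.6)
def at(q,z):
    o,d=ray("wrist",*n8(*q),I); return o+d*(z-o[2])/d[2]
print("slot edges@149",at((187,200),149),at((217,200),149),at((187,200),221),at((217,200),221))
print("balls@208",at((199,118),208),at((203,350),208))
print("inner mouth edges@121",at((157,60),121),at((230,60),121), "slot y ends@149",at((200,75),149),at((202,425),149))
s=cv2.imread("pics/w8.png"); c=cv2.resize(s[45:180,285:335],None,fx=6,fy=4.4*1.0,interpolation=cv2.INTER_CUBIC)
c=cv2.convertScaleAbs(c,alpha=1.8,beta=-20); cv2.imwrite("pics/w8n.png",c)
E
```

```text
slot edges@149 [ 84.5  -10.57 149.  ] [ 84.5   -1.87 149.  ] [ 86.82 -13.05 221.  ] [ 86.81  -2.36 221.  ]
balls@208 [112.54  -8.26 208.  ] [ 35.43  -7.44 208.  ]
inner mouth edges@121 [117.31 -16.85 121.  ] [117.3    1.72 121.  ] slot y ends@149 [117.67  -6.55 149.  ] [ 18.75  -6.69 149.  ]
```

View pics/w8n.png

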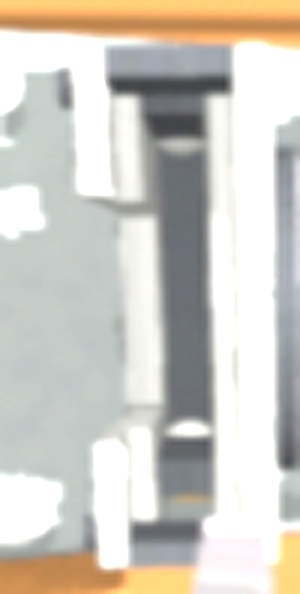

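```bash
cat > tgt.py <<'E'
from h import *
a=np.load("o8.npy"); R8=R.from_quat(a[3:]).as_matrix(); p8=a[:3]
RT=R8@R.from_euler("z",-0.77,degrees=True).as_matrix()@R.from_euler("x",1.0,degrees=True).as_matrix()
foot_t=np.array([-2,2.2,59.]); 
H=lambda v: p8+R8@np.array(v,float)          # o8-tool coords -> world
hz=-R8[:,2]                                   # head z approx
slot_top=H([73,-7.5,121])                     # slot middle at nose top face
def target(foot_above_floor):                 # tcp pos for foot at height above floor
    return slot_top+hz*(foot_above_floor-100)-RT@foot_t
E
python3 - <<'E'
from tgt import *
np.set_printoptions(precision=2,suppress=True)
print(slot_top,hz,RT)
plan(target(115),RT); print(target(115))
E
```

```text
[505.77  73.13 170.77] [-0.04 -0.5   0.87] [[-1.    0.06  0.04]
 [ 0.07  0.87  0.48]
 [-0.    0.49 -0.87]]
d [-75.2  20.8 -45.6] rv [-1.08 -0.19  0.7 ] n>= 2.0
[500.79  35.24 234.21]
```

Request:
arm_command(
  motion=[
    {"claw":1,"translation":[-12.5,3.5,-7.6],"delta_rot":[-0.18,-0.03,0.12]},
    {"claw":1,"translation":[-12.5,3.5,-7.6],"delta_rot":[-0.18,-0.03,0.12]},
    {"claw":1,"translation":[-12.5,3.5,-7.6],"delta_rot":[-0.18,-0.03,0.12]},
    {"claw":1,"translation":[-12.5,3.5,-7.6],"delta_rot":[-0.18,-0.03,0.12]},
    {"claw":1,"translation":[-12.5,3.5,-7.6],"delta_rot":[-0.18,-0.03,0.12]},
    {"claw":1,"translation":[-12.7,3.3,-7.6],"delta_rot":[-0.18,-0.03,0.12]},
    {"claw":1,"translation":[0,0,0],"delta_rot":[0,0,0]},
    {"claw":1,"translation":[0,0,0],"delta_rot":[0,0,0]},
    {"claw":1,"translation":[0,0,0],"delta_rot":[0,0,0]},
    {"claw":1,"translation":[0,0,0],"delta_rot":[0,0,0]},
  ],
)

```text
clock: 10.85
tcp_pos: [499.8, 33.0, 235.8]
ee_rot: [0.035, 0.967, 0.25, 0.012]
force: [0.1, -0.0, -2.3]
gripper_width: 12.9
```

```bash
python3 - <<'E'
from tgt import *
import cv2
o=ctrl.get_obs(); p=o["tcp_pos"];print(o["clock"],p,o["joint_pos"],o["force"],o["gripper_width"])
plan(target(115),RT,o)
np.save("o9.npy",np.r_[o["tcp_pos"],o["ee_rot"]])
w=ctrl.snapshot("wrist")[:,:,::-1]; cv2.imwrite("pics/w9.png",w); cv2.imwrite("pics/w9z.png",cv2.resize(w[60:220,265:385],None,fx=3.7,fy=3.7,interpolation=cv2.INTER_CUBIC))
w=ctrl.snapshot("scene")[:,:,::-1]; cv2.imwrite("pics/s9z.png",cv2.resize(w[80:220,380:500],None,fx=4.2,fy=4.2,interpolation=cv2.INTER_CUBIC))
E
```

```text
10.85 [499.79574755  32.97807802 235.80444937] [-0.39184565 -0.03496807  1.91230806  0.48510055  1.44643676 -1.99554845] [ 0.06203119 -0.0393608  -2.28339208] 12.943362272371138
d [ 1.   2.3 -1.6] rv [0.08 0.06 0.22] n>= 1.0
```

View pics/w9z.png

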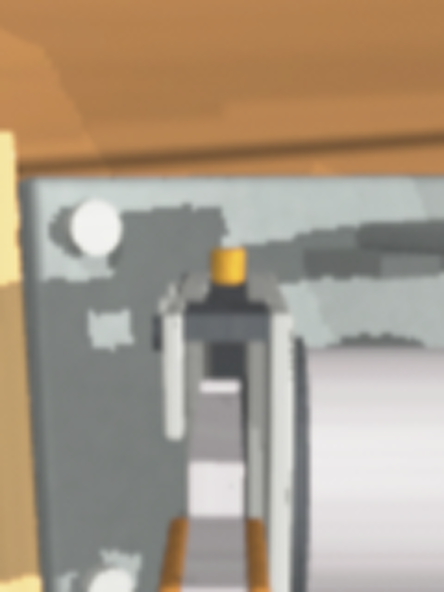

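View pics/s9z.png

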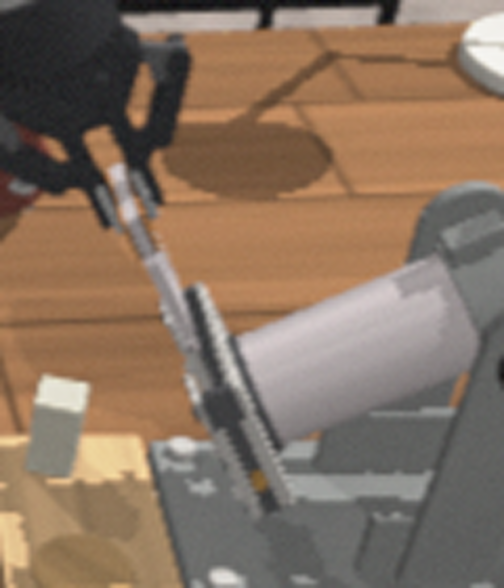

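```bash
python3 - <<'E'
from h import *
np.set_printoptions(precision=2,suppress=True)
I=np.array(ctrl.camera_model("wrist")["T_tool_cam"])
q=lambda x,y:(265+x/3.7,60+y/3.7)
def at(c,z):
    o,d=ray("wrist",*q(*c),I); return o+d*(z-o[2])/d[2]
for z in(72,76,80): print(z,"outer",at((162,330),z),at((293,330),z),"nose end",at((225,312),z))
print("inner",at((184,345),76),at((272,345),76))
print("foot",at((200,383),59),at((240,383),59))
print("slot edge@104",at((205,355),104),at((246,355),104), "floor@176",at((205,375),176),at((244,375),176))
print("shoulder",at((188,462),-15),at((245,462),-15),"gripend", at((217,518),-15))
print("block edge@104",at((225,343),104),at((225,360),104))
E
python3 -c "
import cv2
s=cv2.imread('pics/w9.png');c=cv2.resize(s[125:190,300:350],None,fx=9,fy=9,interpolation=cv2.INTER_CUBIC);cv2.imwrite('pics/w9y.png',cv2.convertScaleAbs(c,alpha=1.5,beta=0))"
```

```text
72 outer [ 43.97 -10.96  72.  ] [43.95 18.32 72.  ] nose end [47.94  3.11 72.  ]
76 outer [ 43.45 -11.15  76.  ] [43.44 18.63 76.  ] nose end [47.49  3.16 76.  ]
80 outer [ 42.94 -11.34  80.  ] [42.92 18.93 80.  ] nose end [47.05  3.21 80.  ]
inner [40.05 -6.18 76.  ] [40.04 13.91 76.  ]
foot [34.34 -2.36 59.  ] [34.34  6.21 59.  ]
slot edge@104 [ 33.5   -1.58 104.  ] [ 33.5    8.89 104.  ] floor@176 [ 16.02  -2.09 176.  ] [ 16.02  10.61 176.  ]
shoulder [ 35.9   -3.31 -15.  ] [ 35.89   5.06 -15.  ] gripend [ 27.28   0.96 -15.  ]
block edge@104 [ 36.56   3.52 104.  ] [ 32.22   3.53 104.  ]
```

View pics/w9y.png

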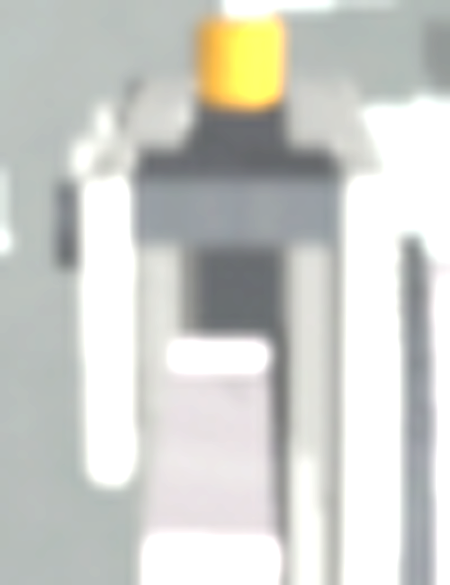

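Request:
arm_command(
  motion=[
    {"claw":1,"translation":[0.1,1.1,0.7],"delta_rot":[0,0,0.2]},
    {"claw":1,"translation":[0.2,2.5,-4.3],"delta_rot":[0,0,0]},
    {"claw":1,"translation":[0.3,3.5,-6.1],"delta_rot":[0,0,0]},
    {"claw":1,"translation":[0.3,3.5,-6.1],"delta_rot":[0,0,0]},
    {"claw":1,"translation":[0.3,3.5,-6.1],"delta_rot":[0,0,0]},
    {"claw":1,"translation":[0.3,3.5,-6.1],"delta_rot":[0,0,0]},
    {"claw":1,"translation":[0.3,3.5,-6.1],"delta_rot":[0,0,0]},
    {"claw":1,"translation":[0.2,3,-5.2],"delta_rot":[0,0,0]},
    {"claw":1,"translation":[0,0,0],"delta_rot":[0,0,0]},
    {"claw":1,"translation":[0,0,0],"delta_rot":[0,0,0]},
  ],
)

```text
clock: 12.2
tcp_pos: [501.5, 57.2, 196.4]
ee_rot: [0.034, 0.967, 0.25, 0.012]
force: [-0.6, 0.1, -2.1]
gripper_width: 12.7
```

```bash
python3 - <<'E'
from tgt import *
import cv2
o=ctrl.get_obs(); p=o["tcp_pos"];print(o["clock"],p,o["force"],o["wrist_torque"],o["gripper_width"])
a9=np.load("o9.npy"); d=p-a9[:3]; R9=R.from_quat(a9[3:]).as_matrix(); print("tool move",R9.T@d, "force tool",R9.T@o["force"])
w=ctrl.snapshot("wrist")[:,:,::-1]; cv2.imwrite("pics/w10z.png",cv2.resize(w[100:230,285:365],None,fx=4.5,fy=4.5,interpolation=cv2.INTER_CUBIC))
w=ctrl.snapshot("scene")[:,:,::-1]; cv2.imwrite("pics/s10z.png",cv2.resize(w[80:220,380:500],None,fx=4.2,fy=4.2,interpolation=cv2.INTER_CUBIC))
E
```

```text
12.2 [501.4834552   57.20377769 196.38794832] [-0.62706018  0.07457309 -2.11394966] [-0.41410079 -0.00671201 -0.00401568] 12.670598600951136
tool move [ 0.34928324  2.10196562 46.24773701] force tool [ 0.64289705 -1.00014186  1.85848014]
```

View pics/w10z.png

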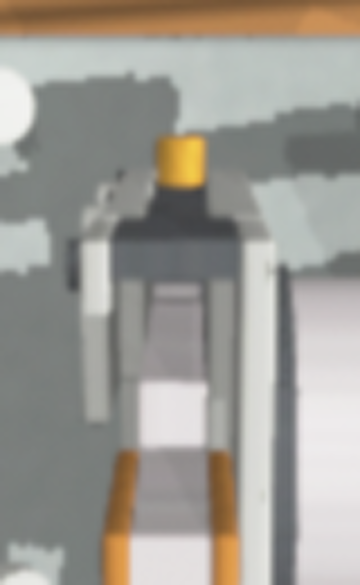

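View pics/s10z.png

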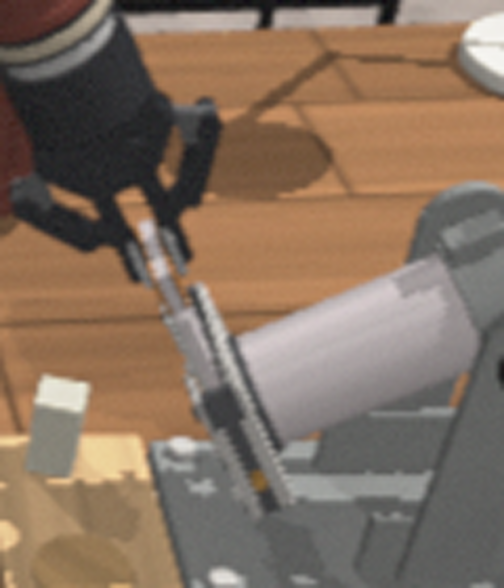

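No contact, and the foot is centred at the slot. Continuing down slowly.

Request:
arm_command(
  motion=[
    {"claw":1,"translation":[0.2,2.5,-4.3],"delta_rot":[0,0,0]},
    {"claw":1,"translation":[0.2,2.5,-4.3],"delta_rot":[0,0,0]},
    {"claw":1,"translation":[0.2,2.5,-4.3],"delta_rot":[0,0,0]},
    {"claw":1,"translation":[0.2,2.5,-4.3],"delta_rot":[0,0,0]},
    {"claw":1,"translation":[0.2,2.5,-4.3],"delta_rot":[0,0,0]},
    {"claw":1,"translation":[0.2,2.5,-4.3],"delta_rot":[0,0,0]},
    {"claw":1,"translation":[0,0,0],"delta_rot":[0,0,0]},
    {"claw":1,"translation":[0,0,0],"delta_rot":[0,0,0]},
    {"claw":1,"translation":[0,0,0],"delta_rot":[0,0,0]},
    {"claw":1,"translation":[0,0,0],"delta_rot":[0,0,0]},
  ],
)

```text
clock: 13.55
tcp_pos: [502.7, 72.2, 170.6]
ee_rot: [0.034, 0.967, 0.25, 0.012]
force: [0.1, 0.2, -1.6]
gripper_width: 12.5
```

```bash
python3 - <<'E'
from tgt import *
import cv2
o=ctrl.get_obs(); p=o["tcp_pos"];print(o["clock"],p,o["force"],o["wrist_torque"],o["gripper_width"])
a9=np.load("o9.npy"); d=p-a9[:3]; R9=R.from_quat(a9[3:]).as_matrix(); print("tool move",R9.T@d, "force tool",R9.T@o["force"]); plan(p,R9,o)
w=ctrl.snapshot("wrist")[:,:,::-1]; cv2.imwrite("pics/w11z.png",cv2.resize(w[100:230,285:365],None,fx=4.5,fy=4.5,interpolation=cv2.INTER_CUBIC))
w=ctrl.snapshot("scene")[:,:,::-1]; cv2.imwrite("pics/s11z.png",cv2.resize(w[80:220,380:500],None,fx=4.2,fy=4.2,interpolation=cv2.INTER_CUBIC))
E
```

```text
13.55 [502.65694782  72.15744247 170.58935735] [ 0.08986328  0.18432002 -1.63959041] [-0.43014798  0.07166025  0.00214352] 12.513021975498667
tool move [ 0.44187766  2.69509688 76.08389113] force tool [-0.06652479 -0.6294016   1.52634664]
d [0. 0. 0.] rv [-0.01 -0.01 -0.2 ] n>= 1.0
```

View pics/w11z.png

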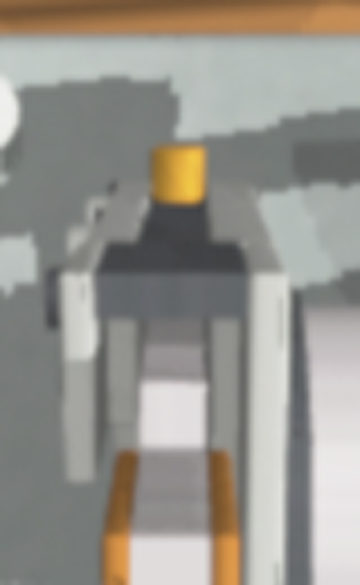

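View pics/s11z.png

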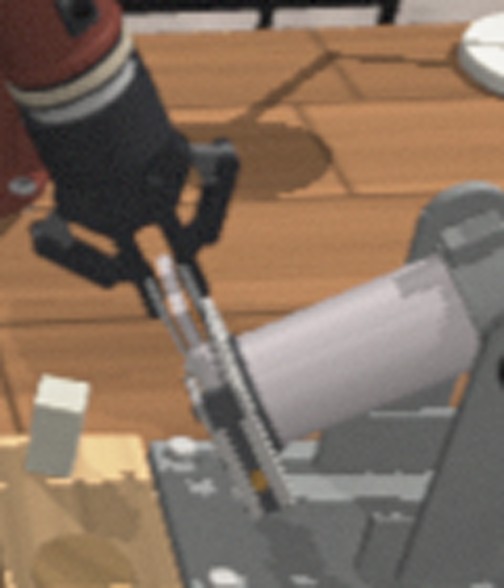

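Request:
arm_command(
  motion=[
    {"claw":1,"translation":[0.2,2,-3.5],"delta_rot":[0,0,0]},
    {"claw":1,"translation":[0.2,2,-3.5],"delta_rot":[0,0,0]},
    {"claw":1,"translation":[0.1,2,-3.5],"delta_rot":[0,0,0]},
    {"claw":1,"translation":[0,0,0],"delta_rot":[0,0,0]},
    {"claw":1,"translation":[0,0,0],"delta_rot":[0,0,0]},
    {"claw":0.3,"translation":[0,0,0],"delta_rot":[0,0,0]},
    {"claw":0,"translation":[0,0,0],"delta_rot":[0,0,0]},
    {"claw":0,"translation":[0,0,0],"delta_rot":[0,0,0]},
    {"claw":0,"translation":[0,0,0],"delta_rot":[0,0,0]},
    {"claw":0,"translation":[0,0,0],"delta_rot":[0,0,0]},
  ],
)

```text
clock: 14.9
tcp_pos: [503.0, 78.2, 160.0]
ee_rot: [0.034, 0.967, 0.251, 0.011]
force: [-0.3, 0.2, -0.0]
gripper_width: 42.5
```

```bash
python3 - <<'E'
from tgt import *
import cv2
o=ctrl.get_obs(); p=o["tcp_pos"];print(o["clock"],p,o["force"],o["wrist_torque"],o["gripper_width"])
np.save("o12.npy",np.r_[p,o["ee_rot"]])
a9=np.load("o9.npy"); d=p-a9[:3]; R9=R.from_quat(a9[3:]).as_matrix(); print("tool move",R9.T@d, "force tool",R9.T@o["force"])
w=ctrl.snapshot("wrist")[:,:,::-1]; cv2.imwrite("pics/w12.png",w)
w=ctrl.snapshot("scene")[:,:,::-1]; cv2.imwrite("pics/s12z.png",cv2.resize(w[80:220,380:500],None,fx=4.2,fy=4.2,interpolation=cv2.INTER_CUBIC))
E
```

```text
14.9 [503.04440047  78.24312151 159.9678845 ] [-0.28787631  0.18112987 -0.03986378] [-0.23377529  0.00998065 -0.04577688] 42.45708119862595
tool move [ 0.57012618  2.87152042 88.32945039] force tool [0.30081326 0.12062248 0.1105962 ]
```

View pics/w12.png

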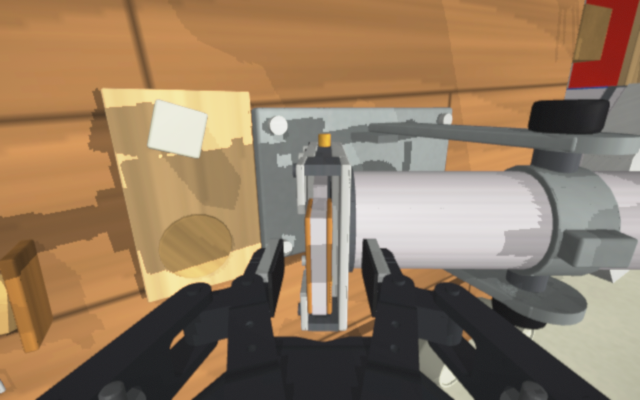

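View pics/s12z.png

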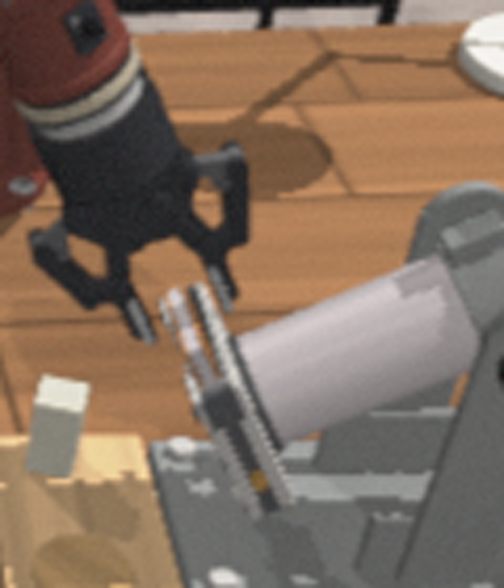

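Request:
arm_command(
  motion=[
    {"claw":0,"translation":[-0.2,-3,5.2],"delta_rot":[0,0,0]},
    {"claw":0,"translation":[0,-5,8.7],"delta_rot":[0,0,0]},
    {"claw":0,"translation":[0,-5,8.7],"delta_rot":[0,0,0]},
    {"claw":0.5,"translation":[0.8,-4.5,7.7],"delta_rot":[0,0,0]},
    {"claw":1,"translation":[0,0,0],"delta_rot":[0,0,0]},
    {"claw":1,"translation":[0,0,0],"delta_rot":[0,0,0]},
    {"claw":1,"translation":[0,0,0],"delta_rot":[0,0,0]},
    {"claw":1,"translation":[0,0,0],"delta_rot":[0,0,0]},
    {"claw":1,"translation":[0,0,0],"delta_rot":[0,0,0]},
    {"claw":1,"translation":[0,0,0],"delta_rot":[0,0,0]},
  ],
)

```text
clock: 16.25
tcp_pos: [503.5, 60.8, 190.1]
ee_rot: [0.034, 0.967, 0.251, 0.011]
force: [0.1, 0.4, -0.4]
gripper_width: -0.4
```

```bash
python3 - <<'E'
from tgt import *
import cv2
o=ctrl.get_obs(); p=o["tcp_pos"];print(o["clock"],p,o["force"],o["wrist_torque"],o["gripper_width"])
a9=np.load("o9.npy"); d=p-a9[:3]; R9=R.from_quat(a9[3:]).as_matrix(); print("tool move",R9.T@d, "force tool",R9.T@o["force"])
w=ctrl.snapshot("wrist")[:,:,::-1]; cv2.imwrite("pics/w13z.png",cv2.resize(w[120:320,270:380],None,fx=3,fy=3,interpolation=cv2.INTER_CUBIC))
w=ctrl.snapshot("scene")[:,:,::-1]; cv2.imwrite("pics/s13z.png",cv2.resize(w[80:220,380:500],None,fx=4.2,fy=4.2,interpolation=cv2.INTER_CUBIC))
E
```

```text
16.25 [503.53816785  60.82518612 190.10625777] [ 0.12070441  0.36355998 -0.44894522] [-0.2272578   0.02592089  0.02354081] -0.4230818345570445
tool move [-1.39365533  2.33980114 53.57587993] force tool [-0.09067881  0.10670829  0.57331311]
```

View pics/w13z.png

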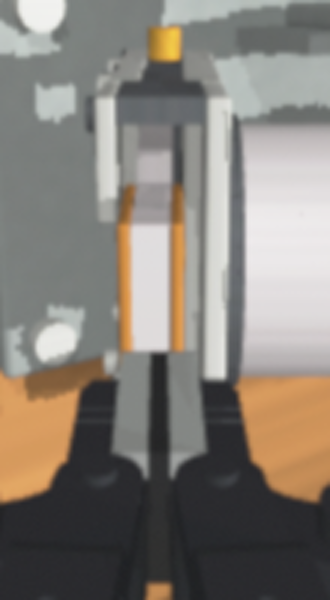

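View pics/s13z.png

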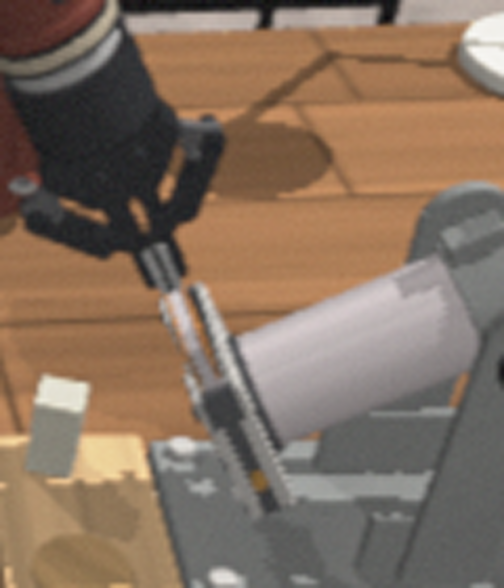

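Request:
arm_command(
  motion=[
    {"claw":1,"translation":[0.1,0.8,-5.3],"delta_rot":[0,0,0]},
    {"claw":1,"translation":[0.2,2.5,-4.3],"delta_rot":[0,0,0]},
    {"claw":1,"translation":[0.2,2.5,-4.3],"delta_rot":[0,0,0]},
    {"claw":1,"translation":[0.2,2.5,-4.3],"delta_rot":[0,0,0]},
    {"claw":1,"translation":[0.1,1.5,-2.6],"delta_rot":[0,0,0]},
    {"claw":1,"translation":[0.1,1.5,-2.6],"delta_rot":[0,0,0]},
    {"claw":1,"translation":[0.1,1.5,-2.6],"delta_rot":[0,0,0]},
    {"claw":1,"translation":[0.1,1.5,-2.6],"delta_rot":[0,0,0]},
    {"claw":1,"translation":[0.1,1.5,-2.6],"delta_rot":[0,0,0]},
    {"claw":1,"translation":[0.1,1.5,-2.6],"delta_rot":[0,0,0]},
  ],
)

```text
clock: 17.6
tcp_pos: [505.5, 77.8, 156.8]
ee_rot: [0.034, 0.967, 0.25, 0.012]
force: [0.1, 1.1, 0.3]
gripper_width: 0.2
```

```bash
cat > st.py <<'E'
from tgt import *
o=ctrl.get_obs(); p=o["tcp_pos"];print(o["clock"],p,o["force"],o["wrist_torque"],o["gripper_width"])
a9=np.load("o9.npy"); d=p-a9[:3]; R9=R.from_quat(a9[3:]).as_matrix(); print("tool move",R9.T@d, "force tool",R9.T@o["force"])
E
python3 st.py
```

```text
17.6 [505.47269726  77.81038867 156.82355205] [0.0614937  1.14115947 0.30496937] [-0.23930751  0.06115236 -0.01489816] 0.1720121049607373
tool move [-1.86575974  1.11982417 90.96928554] force tool [0.02210681 1.14704918 0.28778846]
```

```bash
python3 - <<'E'
from h import *
import cv2
w=ctrl.snapshot("wrist")[:,:,::-1]; cv2.imwrite("pics/w14z.png",cv2.resize(w[120:320,270:380],None,fx=3,fy=3,interpolation=cv2.INTER_CUBIC))
w=ctrl.snapshot("scene")[:,:,::-1]; cv2.imwrite("pics/s14z.png",cv2.resize(w[80:220,380:500],None,fx=4.2,fy=4.2,interpolation=cv2.INTER_CUBIC))
E
```

```text
(no output)
```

View pics/w14z.png

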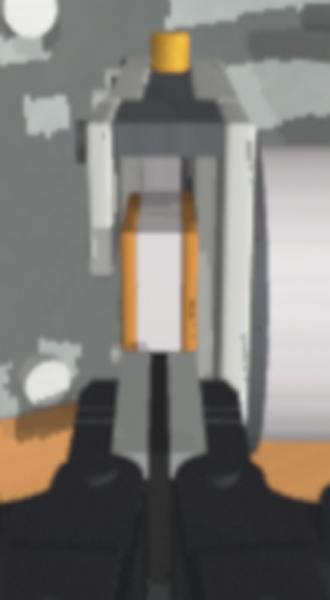

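View pics/s14z.png

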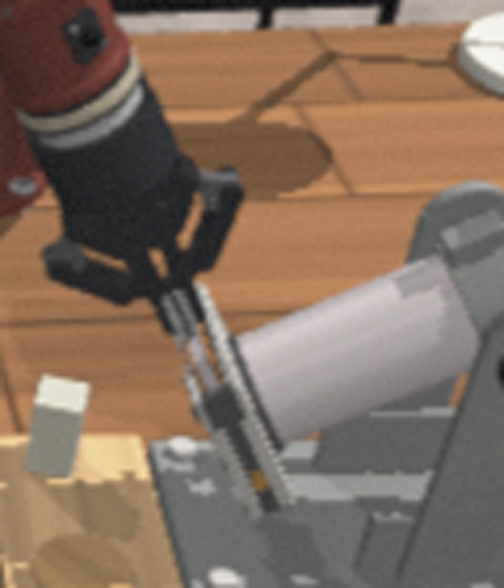

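Request:
arm_command(
  motion=[
    {"claw":1,"translation":[0.1,1,-1.7],"delta_rot":[0,0,0]},
    {"claw":1,"translation":[0.1,1,-1.7],"delta_rot":[0,0,0]},
    {"claw":1,"translation":[0.1,1,-1.7],"delta_rot":[0,0,0]},
    {"claw":1,"translation":[0.1,1,-1.7],"delta_rot":[0,0,0]},
    {"claw":1,"translation":[0.1,1,-1.7],"delta_rot":[0,0,0]},
    {"claw":1,"translation":[0,0,0],"delta_rot":[0,0,0]},
    {"claw":1,"translation":[0,0,0],"delta_rot":[0,0,0]},
    {"claw":1,"translation":[0,0,0],"delta_rot":[0,0,0]},
    {"claw":1,"translation":[0,0,0],"delta_rot":[0,0,0]},
    {"claw":1,"translation":[0,0,0],"delta_rot":[0,0,0]},
  ],
)

```text
clock: 18.95
tcp_pos: [507.9, 79.5, 155.1]
ee_rot: [0.031, 0.968, 0.249, 0.014]
force: [-13.5, -17.9, 32.5]
gripper_width: 0.0
```

```bash
python3 st.py
```

```text
18.95 [507.89763739  79.47338504 155.06575408] [-13.54200326 -17.90253216  32.52605307] [-0.14911587  2.05248226  1.1769238 ] 0.04519361924651291
tool move [-4.14978692  1.86852157 93.41027249] force tool [ 11.98286747  -0.67267465 -37.65353947]
```

38 N with little travel means it's either seated or blocked, so I'm backing off to look.

Request:
arm_command(
  motion=[
    {"claw":1,"translation":[-0.1,-2,3.5],"delta_rot":[0,0,0]},
    {"claw":1,"translation":[-0.1,-2,3.5],"delta_rot":[0,0,0]},
    {"claw":1,"translation":[-0.2,-5,8.7],"delta_rot":[0,0,0]},
    {"claw":1,"translation":[-0.4,-10,17.3],"delta_rot":[0,0,0]},
    {"claw":1,"translation":[-0.4,-10,17.3],"delta_rot":[0,0,0]},
    {"claw":1,"translation":[15,-10,17.3],"delta_rot":[0,0,0]},
    {"claw":1,"translation":[20,0,0],"delta_rot":[0,0,0]},
    {"claw":1,"translation":[20,0,0],"delta_rot":[0,0,0]},
    {"claw":1,"translation":[0,0,0],"delta_rot":[0,0,0]},
    {"claw":1,"translation":[0,0,0],"delta_rot":[0,0,0]},
  ],
)

```text
clock: 20.2
tcp_pos: [558.3, 44.4, 214.9]
ee_rot: [0.034, 0.967, 0.251, 0.01]
force: [-0.2, -0.0, -0.5]
gripper_width: 0.3
```

```bash
python3 st.py; python3 - <<'E'
from h import *
import cv2
o=ctrl.get_obs(); np.save("o15.npy",np.r_[o["tcp_pos"],o["ee_rot"]])
w=ctrl.snapshot("wrist")[:,:,::-1]; cv2.imwrite("pics/w15.png",w); cv2.imwrite("pics/w15z.png",cv2.resize(w[40:240,260:380],None,fx=3,fy=3,interpolation=cv2.INTER_CUBIC))
w=ctrl.snapshot("scene")[:,:,::-1]; cv2.imwrite("pics/s15z.png",cv2.resize(w[110:220,390:490],None,fx=5.4,fy=5.4,interpolation=cv2.INTER_CUBIC))
E
```

```text
20.2 [558.31350052  44.35422868 214.86361365] [-0.18106193 -0.02090119 -0.475765  ] [-0.26766341  0.04070417  0.00428923] 0.25780950876299596
tool move [-57.38545422   3.4146979   26.22045574] force tool [ 0.1817018  -0.26045182  0.3983992 ]
```

View pics/w15z.png

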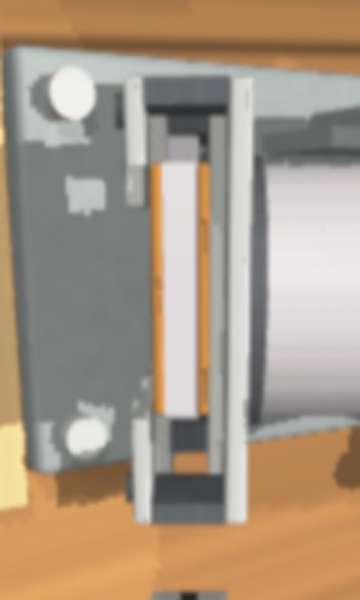

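View pics/s15z.png

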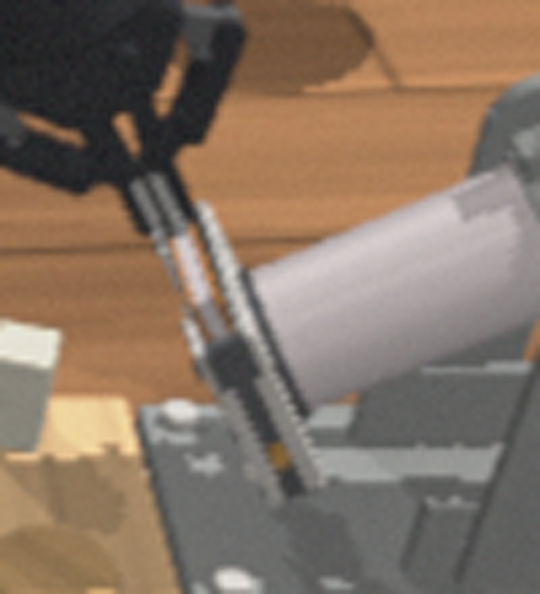

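```bash
python3 - <<'E'
from h import *
import cv2
from scipy.optimize import brentq
np.set_printoptions(precision=2,suppress=True)
I=np.array(ctrl.camera_model("wrist")["T_tool_cam"])
q=lambda x,y:(260+x/3,40+y/3)
def at(c,z):
    o,d=ray("wrist",*q(*c),I); return o+d*(z-o[2])/d[2]
def zl(a,b,L): return brentq(lambda z:np.linalg.norm(at(a,z)-at(b,z))-L,-100,250)
z1=zl((240,78),(234,522),110); z2=zl((180,162),(180,417),60); z3=zl((125,78),(133,522),110)
zw=[zl((125,85),(253,85),29),zl((134,515),(246,515),29)]
print("nose z",z1,z3,zw,"grip top z",z2, "width z",zl((151,200),(210,200),14),zl((151,400),(209,400),14))
print("grip ctr",(at((180,162),z2)+at((180,417),z2))/2,"nose ctr",(at((125,78),z1)+at((253,78),z1)+at((133,522),z1)+at((246,522),z1))/4)
a=np.load("o15.npy"); s=cv2.imread("pics/w15.png")
cv2.imwrite("pics/w15a.png",cv2.resize(s[60:220,295:350],None,fx=5,fy=3.7,interpolation=cv2.INTER_CUBIC))
E
```

```text
nose z 52.17051035009246 52.19086790570796 [45.951863504861734, 43.28183168963193] grip top z 43.541672021042956 width z 47.899334935167786 37.352148567071794
grip ctr [55.39 -1.43 43.54] nose ctr [49.22  0.82 52.17]
```

View pics/w15a.png

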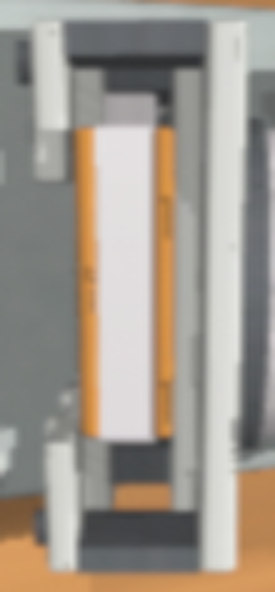

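```bash
python3 - <<'E'
from h import *
from scipy.optimize import brentq
I=np.array(ctrl.camera_model("wrist")["T_tool_cam"])
def zrow(x,row): return brentq(lambda z: proj("wrist",(x,0,z),I)[1]-row,-120,200)
for dx in(-1,0,1):
    print(dx,"grip top",zrow(29.9+dx,197.3),"nose outer",zrow(48.7+dx,160.7),"nose inner",zrow(42.7+dx,171.7))
# w13 (before): die centre x = -0.13+( -1.87+1.39)
print("before grip",zrow(29.4,120+222/3),"nose",zrow(48.2,120+97/3),zrow(42.2,120+123/3))
E
```

```text
-1 grip top -15.219328156282609 nose outer -6.752336077750283 nose inner -7.95732598812647
0 grip top -18.50627538705998 nose outer -12.668260996637608 nose inner -12.751795958155988
1 grip top -21.79322261783737 nose outer -18.584185915524717 nose inner -17.5462659281855
before grip -10.453965064783457 nose 23.053533823125015 24.59016001203025
```

The views are consistent with home: the grip top is about 4–6 mm above the nose and the die is square. To confirm, I'll touch the nose's top face lightly beside the die and compare contact heights. The die's top should be 4 mm higher.

Request:
arm_command(
  motion=[
    {"claw":1,"translation":[-2.6,5,-8.7],"delta_rot":[0,0,0]},
    {"claw":1,"translation":[0.5,8,-13.9],"delta_rot":[0,0,0]},
    {"claw":1,"translation":[0.5,8,-13.9],"delta_rot":[0,0,0]},
    {"claw":1,"translation":[0.4,6,-10.4],"delta_rot":[0,0,0]},
    {"claw":1,"translation":[0.3,4.5,-7.8],"delta_rot":[0,0,0]},
    {"claw":1,"translation":[0.1,1.5,-2.6],"delta_rot":[0,0,0]},
    {"claw":1,"translation":[0.1,1.5,-2.6],"delta_rot":[0,0,0]},
    {"claw":1,"translation":[0.1,1.5,-2.6],"delta_rot":[0,0,0]},
    {"claw":1,"translation":[0,0,0],"delta_rot":[0,0,0]},
    {"claw":1,"translation":[0,0,0],"delta_rot":[0,0,0]},
  ],
)

```text
clock: 21.55
tcp_pos: [558.8, 79.9, 153.2]
ee_rot: [0.034, 0.967, 0.25, 0.012]
force: [-0.0, -0.3, 0.2]
gripper_width: -0.1
```

```bash
python3 st.py
```

```text
21.55 [558.76195168  79.93960936 153.22730182] [-0.00713297 -0.26863947  0.1606535 ] [-0.20234527  0.04837979  0.02230247] -0.1371920724280702
tool move [-54.82617698   4.5616658   97.33789332] force tool [-0.0138496  -0.15675133 -0.27067472]
```

Request:
arm_command(
  motion=[
    {"claw":1,"translation":[0,0.5,-0.9],"delta_rot":[0,0,0]},
    {"claw":1,"translation":[0,0.5,-0.9],"delta_rot":[0,0,0]},
    {"claw":1,"translation":[0,0.5,-0.9],"delta_rot":[0,0,0]},
    {"claw":1,"translation":[0,0.5,-0.9],"delta_rot":[0,0,0]},
    {"claw":1,"translation":[0,0,0],"delta_rot":[0,0,0]},
    {"claw":1,"translation":[0,0,0],"delta_rot":[0,0,0]},
    {"claw":1,"translation":[0,0,0],"delta_rot":[0,0,0]},
    {"claw":1,"translation":[0,0,0],"delta_rot":[0,0,0]},
    {"claw":1,"translation":[0,0,0],"delta_rot":[0,0,0]},
    {"claw":1,"translation":[0,0,0],"delta_rot":[0,0,0]},
  ],
)

```text
clock: 22.8
tcp_pos: [559.0, 80.4, 152.4]
ee_rot: [0.033, 0.968, 0.25, 0.012]
force: [-6.8, -8.3, 13.0]
gripper_width: 0.4
```

```bash
python3 st.py;python3 - <<'E'
from h import *
import cv2
w=ctrl.snapshot("wrist")[:,:,::-1]; cv2.imwrite("pics/w16.png",w); cv2.imwrite("pics/w16z.png",cv2.resize(w[0:290,250:400],None,fx=2,fy=2,interpolation=cv2.INTER_CUBIC))
E
```

```text
22.8 [559.02013015  80.37197513 152.44678607] [-6.82628403 -8.30386013 12.9929322 ] [-0.29288748  1.05791179  0.58580908] 0.42363942130601484
tool move [-55.04692239   4.57604555  98.24003843] force tool [  6.11348628  -1.36230919 -15.65688133]
```

View pics/w16z.png

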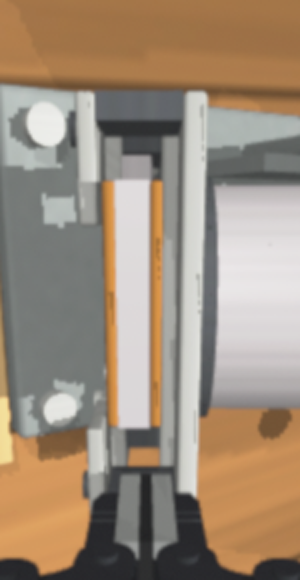

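The nose's top contacts at 98.2 mm and the die's top at 93.4 mm, a 4.8 mm difference against 4 mm expected. The die is home. Retracting.

Request:
arm_command(
  motion=[
    {"claw":1,"translation":[-0.1,-2,3.5],"delta_rot":[0,0,0]},
    {"claw":1,"translation":[-0.2,-5,8.7],"delta_rot":[0,0,0]},
    {"claw":1,"translation":[-0.4,-10,17.3],"delta_rot":[0,0,0]},
    {"claw":1,"translation":[-0.4,-10,17.3],"delta_rot":[0,0,0]},
    {"claw":1,"translation":[0,-15,26],"delta_rot":[0,0,0]},
    {"claw":1,"translation":[0,-15,26],"delta_rot":[0,0,0]},
    {"claw":1,"translation":[0,0,0],"delta_rot":[0,0,0]},
    {"claw":1,"translation":[0,0,0],"delta_rot":[0,0,0]},
    {"claw":1,"translation":[0,0,0],"delta_rot":[0,0,0]},
    {"claw":1,"translation":[0,0,0],"delta_rot":[0,0,0]},
  ],
)

```text
clock: 24.1
tcp_pos: [556.7, 25.7, 247.0]
ee_rot: [0.034, 0.967, 0.251, 0.01]
force: [-1.2, 0.0, 0.5]
gripper_width: -0.2
```

```bash
python3 st.py;python3 - <<'E'
from h import *
import cv2
w=ctrl.snapshot("wrist")[:,:,::-1]; cv2.imwrite("pics/w17.png",w)
w=ctrl.snapshot("scene")[:,:,::-1]; cv2.imwrite("pics/s17.png",w)
E
```

```text
24.1 [556.74774359  25.73278128 247.00447719] [-1.23000014  0.02414595  0.50146182] [-0.19556818  0.06842794 -0.01492066] -0.21714032418359938
tool move [-57.39670109   2.67658859 -10.9507707 ] force tool [ 1.22549835  0.18756708 -0.47740939]
```

View pics/w17.png

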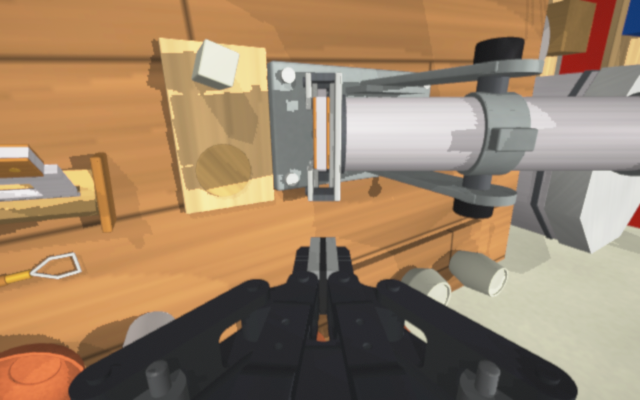

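View pics/s17.png

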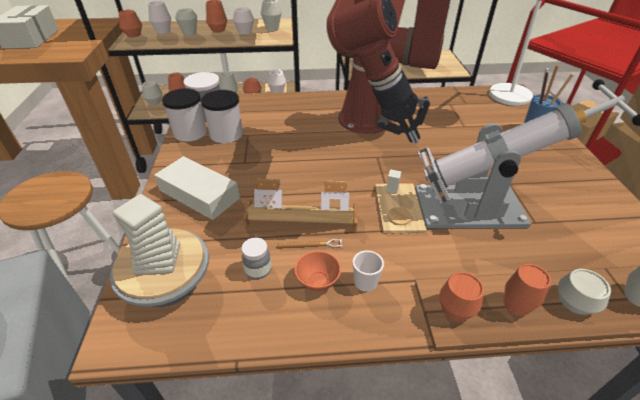

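The die sits in the nose, with its grip top at about (321,130) in the wrist view. The other two dies are still in the rack at (267,198) and (335,200) in the scene view, and nothing else has moved. Handing in.

```bash
python3 -c "
from workcell import ctrl
print(ctrl.finish_job())"
```

```text
the job is handed in; nothing more can be done
None
```

I took the round-hole die out of the rack, slid it into the extruder slot, let it go and pressed it home with closed fingertips. I handed the job in at about 24 s; no verdict was reported.

**Last checks**
- **Seating:** touching the die's top and then the nose's top face put the die 4.8 mm higher, against 4 mm expected when home. The camera estimates were rougher: 2.5 to 9 mm, depending on method.
- **Position:** the die looks square in the wrist view, about 1.3 mm off the middle in x and about 6 mm off in y. Both are within the limits.
- **Force:** the largest force I read was about 40 N in total (38 N along the slot), pressing on the seated die. I only saw forces at the end of each move.
- **Other things:** in the last picture the other two dies stand in the rack, nothing else looks moved, and the arm is clear of everything.

**What went wrong or disagreed**
- **First grasp:** it closed on nothing. The fingertips really end about 25 mm short of the reported TCP, so I went deeper and gripped the die on the second try.
- **Cameras:** the top and scene views disagreed by up to about 18 mm at the nose's height, so I lined up the die using the wrist camera.
- **After release:** the die may have stopped higher than expected. One estimate put its top about 34 mm above the nose instead of 19 mm, before the press moved it down.

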